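# Test the fixture screws in the gauge nut

## Robot

A 7-joint arm with a two-finger parallel gripper is mounted at the origin on the work surface. World frame = base frame: x ahead of the robot, y to its left, z up, the work surface at z = 0. Lengths are in m, angles in rad, forces in N, time in s.
With the tool pointing down it reaches from about 0.425 to 0.925 m from the base axis. Payload 6.8 kg.
Tool frame: the origin (TCP) lies between the finger pads; the fingertips stand 19 mm ahead of it and the grasp point (between the pads) is the TCP (env.nose_length is the distance from the TCP to the fingertips, in m); z points along the fingers, x is the direction in which the jaws open and shut, and the axes are right-handed (so a half turn about z gives the same grasp; the last joint's range is limited). The gripper opens to 85 mm and grips with 20 to 120 N. Pads are 22 mm wide; open, the fingers measure 114 mm over their backs; the gripper's body (76 mm by 85 mm) begins 54 mm behind the grasp point. The pads swing forward as they close: fully open they stand 13 mm farther back than shut.
Start: joints at [1.241, 0.477, 0.022, 1.555, -0.011, 1.109, -0.083], TCP at [0.148, -0.658, 0.25] pointing down, gripper open.
Joint ranges: [-2.96, 2.96], [-0.34, 2.1], [-1.41, 1.46], [0.24, 2.44], [-1.37, 4.51], [0.17, 1.92], [-2.96, 2.96]. Speed limits (rad/s): [2.39, 2.39, 3.14, 3.14, 3.14, 3.14, 3.14].

## Interface

Orientations are given as a rotation vector (axis times angle).
In Python, from rig import env gives the robot as it stands.
- The arm moves only by the tool play_rows, never from a script. Its argument "plan" is text: rows parted by semicolons, each of 5 numbers parted by spaces: the gripper command: -1 is fully open, 1 is shut, values between are in proportion, then the shift along the tool's x, y, z in cm, then the turn about the tool's z in degrees. In form: fingers x y z turn; .... A call has 1 to 10 rows; each row shifts and turns the commanded pose from where the row before left it, along the tool's axes as they then stand; what a row does not reach is not made up. A row lasts 1/8 s, in which the tool goes at most 62.5 mm and 10.7 degrees, less where a joint would pass 70% of its speed; a pose out of reach is approached as far as the arm can. A call with a gripper value outside its range is refused whole. The fingers move at their own pace and stop on an object; "grip_force" is the grip in N (left out, the last holds). Time passes only in rows, so rows that do not move let the fingers close. It gives the time, the measured TCP pose, the force and the opening at its end, in the units of the state.
- env.get_obs(): the state, without advancing time (a new reading comes with each control period).
- env.camera(name): name is "scene" or "top" or "wrist"; returns the picture (384x512x3 uint8, blue, green, red); there is no depth.
- env.get_calibration(name): a dict with "fovy" (degrees; the focal length in pixels is half the picture's height over the tangent of half this angle, whatever the lens; pixels are square), "cx", "cy" (the principal point, pixels), "R" (3x3) and "t" (3): a world point X has camera coordinates R X + t. Camera axes: x right, y down, z forward; pixel columns grow to the right and rows downward; lengths in m; the calibration is good to about 2 mm. A picture is of the moment at which its call begins: read the wrist's pose just before it. get_calibration takes no time and is no camera call; for the wrist camera it gives the pose at the moment of the call.
- env.close_job(): hands the job in, once; it reports no verdict.
The state is a dict: "t": time; "joint_positions": joint angles; "qd": joint speeds; "effort": joint torques, N m; "tcp_pos": TCP position; "orientation": TCP orientation; "wrist_force": force on the tool from outside, world axes, zero at the start; "torque": the same for the moment, N m; "width": opening from 0.0 (shut) to 1.0 (fully open).
Only numpy, scipy, OpenCV 4.12 (cv2) and the standard library are available. Lean on these libraries where they do the work, as an engineer would, in place of code of your own. Each camera call takes 0.05 s, during which the arm holds its last target. There are 200 camera calls.

## Task

First pull the store box's slide gate open until its edge lies over the divider, so that the front compartment is open and the other one stays covered. Then try every thumb screw from the rack in the gauge nut (grip tab in line with the flutes, turn clockwise, and wind it back out): put those that turn freely and run down into the front compartment and those that bind into the scrap tray. Leave the gauge wound back and empty and the other tools where they are.

Things in the scene. Friction and masses are not known exactly. Their poses are not given: they have to be found in the camera images.
- screw1: steel thumb screw, 82 mm tall, 150 g, hanging upright in the rack. Origin: bottom end of the shank; z up, x along its grip tab. Tapered tang 12 (x) x 3 to 5 mm to z 12 mm, shank (end coned) with 23 mm thread to z 40, round head 36 mm across z 40-60, flat upright grip tab 18 (x) x 9 mm (y) on top, z 60-82. All look alike; some bind in the gauge nut. May be absent.
- screw2: steel thumb screw, 82 mm tall, 150 g, hanging upright in the rack. Origin: bottom end of the shank; z up, x along its grip tab. Tapered tang 12 (x) x 3 to 5 mm to z 12 mm, shank (end coned) with 23 mm thread to z 40, round head 36 mm across z 40-60, flat upright grip tab 18 (x) x 9 mm (y) on top, z 60-82. All look alike; some bind in the gauge nut. May be absent.
- screw3: steel thumb screw, 82 mm tall, 150 g, hanging upright in the rack. Origin: bottom end of the shank; z up, x along its grip tab. Tapered tang 12 (x) x 3 to 5 mm to z 12 mm, shank (end coned) with 23 mm thread to z 40, round head 36 mm across z 40-60, flat upright grip tab 18 (x) x 9 mm (y) on top, z 60-82. All look alike; some bind in the gauge nut. May be absent.
- screw4: steel thumb screw, 82 mm tall, 150 g, hanging upright in the rack. Origin: bottom end of the shank; z up, x along its grip tab. Tapered tang 12 (x) x 3 to 5 mm to z 12 mm, shank (end coned) with 23 mm thread to z 40, round head 36 mm across z 40-60, flat upright grip tab 18 (x) x 9 mm (y) on top, z 60-82. All look alike; some bind in the gauge nut. May be absent.
- rack: dark steel rack, fixed, 160 x 170 x 50 mm, origin at the centre of its underside; two slots 29 mm wide along its y at x = -35 and +35 mm, open on top (z 50 mm). Screws hang in them, head on the rails, two to a slot at y about -37 and +37 mm, origin then 10 mm above the rack's, tabs within 0.35 rad of the rack's x.
- gauge: gauge nut: square brass nut 48 x 48 mm on a fixed grey plate 110 x 90 x 8 mm. Origin: centre of the underside, on the axis of the vertical hole; nut top at z 62 mm. Hole 19 mm wide with two flutes 13 mm wide along the gauge's x, to 16 mm from the axis. Turned clockwise (from above) about 1.4 rad, a sound screw runs down 4 to 5 mm; a binding one goes in alike but locks after 0.2 to 0.5 rad.
- gauge_turn (a joint): angle of the threaded core in the gauge nut, rad: 0 wound back (slot along the gauge's x), grows clockwise from above, stop at 1.5; sinks 4 mm per rad, stays where left; about 0.3 rad of play to the tang. Turn a screw back anticlockwise as far before lifting it out, or the core stays down and turned.
- store: red steel store box, fixed, 115 x 200 x 88 mm (x, y, z), walls 5 mm, origin at the centre of its underside, a divider across the middle (y = 0) makes two compartments; the one on its +y side is the front compartment. An aluminium slide gate lies over both.
- front_floor (a point): centre of the front compartment's floor, axes as the store box; inside 105 mm (x) by 92 mm (y), rim 83 mm above the floor.
- gate (a joint): slide gate's travel, m: 0 closed, growing as it slides to the store's -y; at 0.100 its edge is right over the divider, so that the front compartment is open and the other still covered; can go on to 0.17. Stiff: about 6 N, stays where it is left.
- gate_handle (a point): middle of the gate's upright black grip, 40 mm (x) by 14 mm (y, the sliding direction) by 36 mm tall (18 mm above and below this point); the gate plate's top is 18 mm below this point; moves with the gate, axes as the store box.
- scrap_tray: loose plain aluminium tray, 150 x 160 x 50 mm, walls 4 mm, origin at the centre of its underside, 0.6 kg.
- hammer: bystander: hammer lying on the bench
- magnet: bystander: flat red welding magnet, 60 x 60 x 20 mm
- brush: bystander: brush lying on the bench
- gauge_mouth (a point): centre of the hole at the nut's top, axes as the gauge. A screw goes in upright, within 2 mm of the axis, tab along the gauge's x (either way round, within 0.15 rad), and sinks till its origin is 34 mm below this point (head 6 mm above the nut), its tang in the slot of the threaded core. Sound screws turn with about 0.04 N m.
Mind the look-alikes: they are no part of the job. Leave any purple or red look-alike of the screw2 alone.

How it is judged:
By the outcome, as a careful person would: the job done as asked, in the order asked, and still so for the second after the job is handed in, with the robot touching nothing.
Of screw1, screw2, screw3, screw4 only 3 to 4 are there at a start; the rules pass over those that are not, and their reading is None.
At some moment in a run one of scrap_tray may be knocked a few centimetres aside while the robot is not near it.
It also fails if it takes over 210 s, if anything falls off the work surface, if the arm or the gripper's body presses on something with over 40 N, if the wrist force passes 120 N, or if a joint passes its speed limit or range.

## Working session

There is one attempt and no reset: what is moved stays moved. The work goes in short steps, Python scripts to look and compute and a tool call to move; the robot and the scene stay as the last step left them, time stands still between calls to the robot, and variables do not carry over. Pictures are saved under pics/ and viewed, about 12 in all and at most 16, crops included, and the job is handed in when it is done.

Besides the shell and the picture viewer there is one more tool, called after "Request:" as a command line: name --argument value ..., lists and objects as JSON in quotes. play_rows: Moves the arm, as the interface text tells. Its arguments: {"type":"object","properties":{"plan":{"type":"string"},"grip_force":{"type":"number"}},"required":["plan"]}

```bash
ls; mkdir -p pics; python3 - <<'E'
from rig import env
import cv2,numpy as np
np.set_printoptions(precision=4,suppress=True)
o=env.get_obs();print(o)
for n in("top","scene"):
    im=env.camera(n);cv2.imwrite(f"pics/{n}0.png",im);print(n,im.shape,env.get_calibration(n))
    cv2.imwrite(f"pics/{n}0b.png",cv2.resize(im,(800,600),interpolation=cv2.INTER_CUBIC))
E
```

```text
pics
{'t': 0.0, 'joint_positions': array([ 1.2409,  0.4778,  0.0223,  1.5565, -0.0115,  1.1093, -0.0831]), 'qd': array([-0.0024, -0.0001, -0.001 ,  0.0003,  0.0021,  0.0004,  0.0013]), 'effort': array([ -0.0007, -59.6454,   1.6078, -28.1197,   0.0124,   0.0094,
        -0.    ]), 'tcp_pos': array([ 0.1483, -0.6579,  0.2493]), 'orientation': array([-2.4529,  1.9613,  0.0023]), 'wrist_force': array([-0.4695, -0.3154, -0.0553]), 'torque': array([ 0.0038,  0.0242, -0.0325]), 'width': 1.0010658695025478}
top (384, 512, 3) {'fovy': 43.21249380508388, 'cx': 252.88630310282832, 'cy': 189.2901056009082, 'R': array([[-0.0074, -0.9998, -0.0195],
       [-0.987 ,  0.0104, -0.1604],
       [ 0.1606,  0.0181, -0.9869]]), 't': array([0.0646, 0.5053, 1.2244])}
scene (384, 512, 3) {'fovy': 50.89287966790807, 'cx': 259.5441222187002, 'cy': 189.88484957716895, 'R': array([[-0.4212,  0.9067,  0.0207],
       [ 0.4961,  0.2494, -0.8317],
       [-0.7592, -0.3401, -0.5549]]), 't': array([ 0.1756, -0.1799,  1.4964])}
```

View pics/top0b.png

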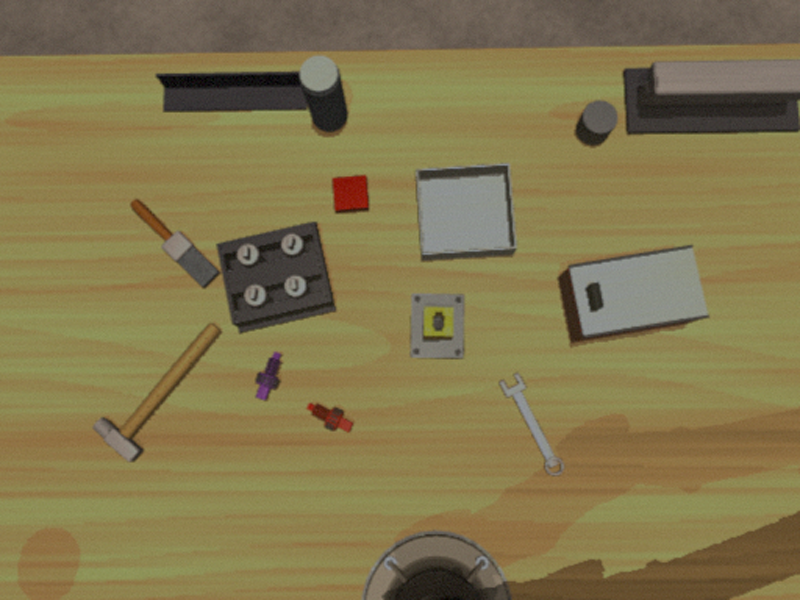

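View pics/scene0b.png

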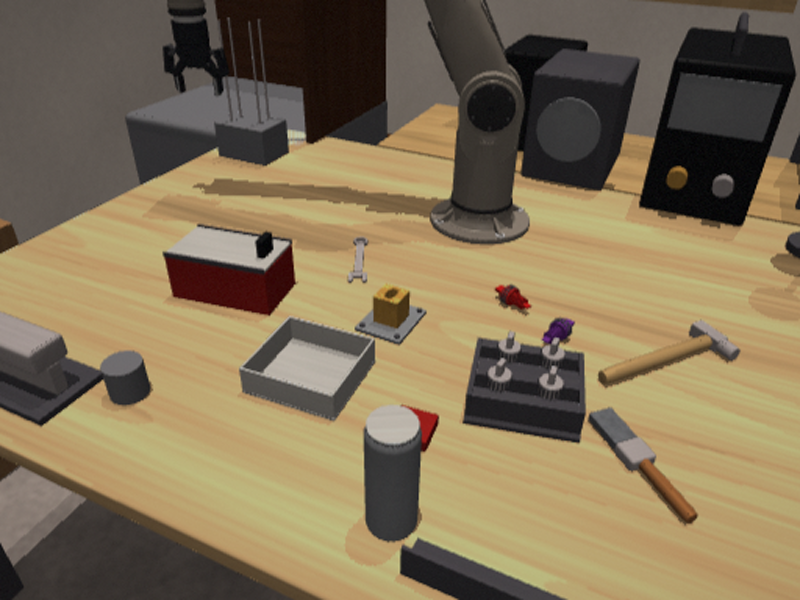

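Top view (800-scale): rack at (275,275) with four steel screws at about (248,253), (292,244), (255,294), (295,285). The gauge is at (438,322), the store at (635,293) with its grip at (595,296), and the tray at (466,210). The purple (268,376) and red (330,416) look-alikes lie on the bench and are to be left alone. Next I'll enlarge the crops.

```bash
cat > h.py <<'E'
from rig import env
import cv2,numpy as np
from scipy.spatial.transform import Rotation as Ro
np.set_printoptions(precision=4,suppress=True)
def w(px,z,c):
    f=192/np.tan(np.radians(c["fovy"]/2)); R=np.array(c["R"]);t=np.array(c["t"])
    d=R.T@np.array([(px[0]-c["cx"])/f,(px[1]-c["cy"])/f,1.]);C=-R.T@t
    return C+d*(z-C[2])/d[2]
def pj(X,c):
    f=192/np.tan(np.radians(c["fovy"]/2)); p=np.array(c["R"])@np.array(X)+np.array(c["t"])
    return np.array([c["cx"],c["cy"]])+f*p[:2]/p[2]
def pose():
    o=env.get_obs();R=Ro.from_rotvec(o["orientation"]).as_matrix();return o,np.array(o["tcp_pos"]),R
def yaw(R): return np.arctan2(R[1,0],R[0,0])   # tool x heading in world
def go(target,xdir=None):
    """print the tool-frame shift (cm) to the target and the turn (deg) to point tool x along heading xdir (mod pi)"""
    o,p,R=pose();d=R.T@(np.array(target)-p)*100
    s=f"shift {d.round(2)}"
    if xdir is not None:
        e=-(xdir-yaw(R)); e=(e+np.pi/2)%np.pi-np.pi/2
        s+=f" turn {np.degrees(e):.2f}"
    print(s,"| tcp",p,"yaw %.3f"%yaw(R),"q7 %.2f"%o["joint_positions"][6],"F",np.array(o["wrist_force"]),"M",np.array(o["torque"]),"w %.3f"%o["width"],"t %.1f"%o["t"])
def snap(name,fn,crop=None,k=1):
    c=env.get_calibration(name);im=env.camera(name)
    if crop: x0,y0,x1,y1=crop;im=im[y0:y1,x0:x1]
    cv2.imwrite("pics/"+fn,cv2.resize(im,None,fx=k,fy=k,interpolation=cv2.INTER_CUBIC));return c
E
python3 - <<'E'
from h import *
im=cv2.imread("pics/top0.png")
def cr(x0,y0,x1,y1,k):return cv2.resize(im[y0:y1,x0:x1],None,fx=k,fy=k,interpolation=cv2.INTER_CUBIC)
a=cr(134,136,224,216,4) # 360x320
b=cr(256,182,306,232,6) # 300x300
c=cr(350,152,460,222,5) # 550x350 
out=np.zeros((600,800,3),np.uint8)
out[:240,:270]=cr(134,136,224,216,3);out[:240,280:520]=cr(258,184,298,224,6);out[240:590,:550]=c
out[:240,530:770]=cr(262,100,342,180,3)
cv2.imwrite("pics/c1.png",out)
c=env.get_calibration("top")
for n,p,z in[("rackc",(275,272),.05),("gauge",(438,320),.062),("tray",(466,210),0),("handle",(595,291),.12)]: print(n,w(np.array(p)*.64,z,c))
print(-np.array(c["R"]).T@c["t"])
o,p,R=pose();print(R)
E
```

```text
rackc [0.5469 0.2606 0.05  ]
gauge [ 0.4617 -0.0101  0.062 ]
tray [ 0.6638 -0.0648  0.    ]
handle [ 0.4973 -0.2532  0.12  ]
[0.3026 0.0372 1.2906]
[[ 0.2201 -0.9755 -0.0005]
 [-0.9755 -0.2201  0.0015]
 [-0.0016  0.0001 -1.    ]]
```

View pics/c1.png

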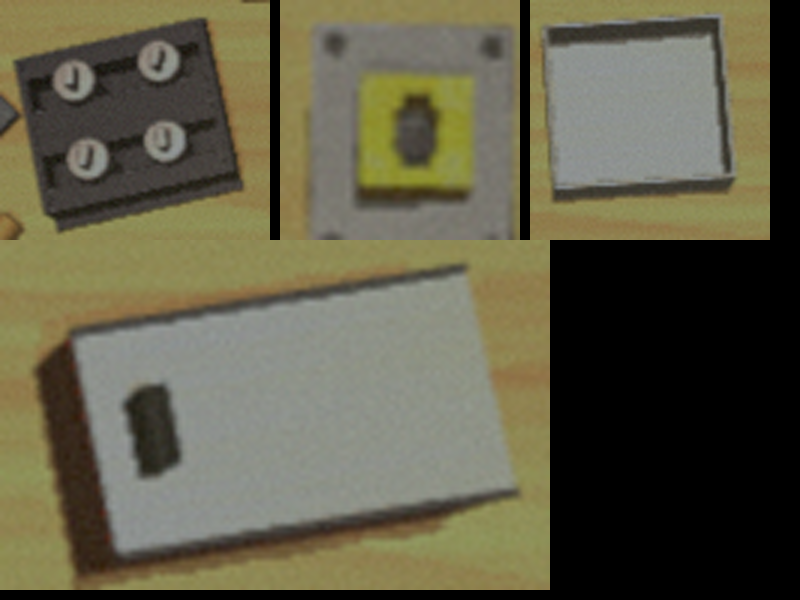

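The crop shows the store's gate corners at (72,332), (467,267), (517,492), (118,553) and its grip at (152,430). The gauge flutes run up the picture (world x) and the screw tabs are roughly along world x too.

```bash
python3 - <<'E'
from h import *
c=env.get_calibration("top")
f=lambda x,y:(350+x/5,152+(y-240)/5)
P=[w(f(*q),.091,c) for q in((72,332),(467,267),(517,492),(118,553))]
print(*P);
ya=(P[0]-P[1]+P[3]-P[2]);h=np.arctan2(ya[1],ya[0]);print("ctr",sum(P)/4,"len",np.linalg.norm(ya)/2,np.linalg.norm(P[0]-P[3]),"heading +y end",h)
hb=w(f(150,432),.11,c);print("handle",hb)
go([hb[0],hb[1],.25],h)
E
```

```text
[ 0.5429 -0.2214  0.091 ] [ 0.574  -0.4207  0.091 ] [ 0.4596 -0.4373  0.091 ] [ 0.4312 -0.2391  0.091 ]
ctr [ 0.5019 -0.3296  0.091 ] len 0.2009095690287859 0.11311526789329088 heading +y end 1.7194988688666595
handle [ 0.4886 -0.2532  0.11  ]
shift [-32.   -42.1   -0.01] turn 4.19 | tcp [ 0.1484 -0.658   0.2494] yaw -1.349 q7 -0.08 F [ 0.5965  0.4503 -0.4616] M [0.0008 0.0165 0.03  ] w 0.997 t 0.1
```

Request:
play_rows --plan "-1 -3.2 -4.2 0 0.5;-1 -3.2 -4.2 0 0.5;-1 -3.2 -4.2 0 0.5;-1 -3.2 -4.2 0 0.5;-1 -3.2 -4.2 0 0.5;-1 -3.2 -4.2 0 0.5;-1 -3.2 -4.2 0 0.5;-1 -3.2 -4.2 0 0.5;-1 -3.2 -4.2 0 0;-1 -3.2 -4.2 0 0"

```text
t: 1.35
tcp_pos: [0.5038, -0.266, 0.2501]
orientation: [2.383, -2.046, -0.001]
wrist_force: [0.3, -1.3, 1.4]
width: 0.999
```

```bash
python3 - <<'E'
from h import *
go([.4886,-.2532,.25],1.7195)
print(snap("wrist","w1.png",None,1.5625))
E
```

```text
shift [-1.5   1.3   0.01] turn 0.17 | tcp [ 0.5038 -0.266   0.2501] yaw -1.419 q7 -1.10 F [ 0.2693 -1.3468  1.4049] M [-0.0295 -0.072   0.011 ] w 0.999 t 1.4
{'fovy': 62.20567044068551, 'cx': 257.8307430763564, 'cy': 188.37909050340014, 'R': array([[ 0.151 , -0.9885, -0.0001],
       [-0.9528, -0.1455,  0.2664],
       [-0.2633, -0.0401, -0.9639]]), 't': array([-0.3391,  0.4051,  0.4995])}
```

View pics/w1.png

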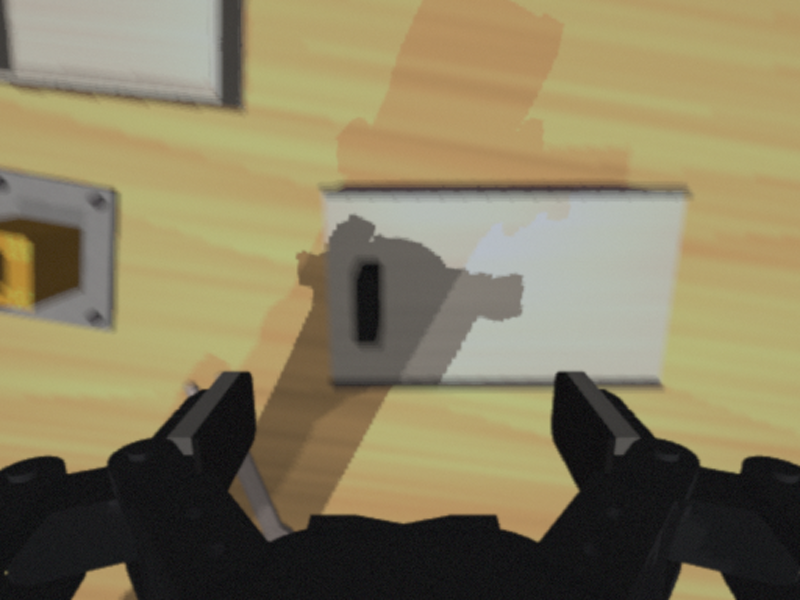

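Wrist view: the gate plate spans (322,190)-(690,190)-(662,382)-(333,382), and the grip spans columns 357-381, rows 260-346.

```bash
python3 - <<'E'
from h import *
c=env.get_calibration("wrist")
k=1/1.5625
P=[w((x*k,y*k),.091,c) for x,y in((322,190),(690,190),(662,382),(333,382))]
for p in P: print(p)
ya=(P[0]-P[1]+P[3]-P[2]);h=np.arctan2(ya[1],ya[0]);C=sum(P)/4;print("ctr",C,np.linalg.norm(P[0]-P[1]),np.linalg.norm(P[3]-P[2]),np.linalg.norm(P[0]-P[3]),h)
e=np.array([np.cos(h),np.sin(h),0]);xx=np.array([e[1],-e[0],0])
H=w((369*k,303*k),.11,c);print("H",H,(H-C)@e,(H-C)@xx)
go([H[0],H[1],.25],h);go([H[0],H[1],.112],h)
E
```

```text
[ 0.5501 -0.2056  0.091 ]
[ 0.583  -0.4079  0.091 ]
[ 0.4682 -0.4269  0.091 ]
[ 0.4353 -0.2261  0.091 ]
ctr [ 0.5091 -0.3166  0.091 ] 0.20503184820348522 0.20347395002702778 0.11665232958393791 1.7327724337587003
H [ 0.495  -0.2414  0.11  ] 0.07656766409884931 -0.0018375031656295158
shift [-1.91  1.15  0.03] turn -0.04 | tcp [ 0.5094 -0.2584  0.2502] yaw -1.409 q7 -1.11 F [4.7862 4.8915 0.6098] M [ 0.3245 -0.3517 -0.0096] w 1.000 t 1.4
shift [-1.86  1.2  13.83] turn -0.04 | tcp [ 0.5094 -0.2584  0.2502] yaw -1.409 q7 -1.11 F [4.7862 4.8915 0.6098] M [ 0.3245 -0.3517 -0.0096] w 1.000 t 1.4
```

```bash
python3 - <<'E'
from h import *
c={'fovy': 62.20567044068551, 'cx': 257.8307430763564, 'cy': 188.37909050340014, 'R': np.array([[ 0.151 , -0.9885, -0.0001],
       [-0.9528, -0.1455,  0.2664],
       [-0.2633, -0.0401, -0.9639]]), 't': np.array([-0.3391,  0.4051,  0.4995])}
k=1/1.5625
P=[w((x*k,y*k),.091,c) for x,y in((322,190),(690,190),(662,382),(333,382))]
for p in P: print(p)
ya=(P[0]-P[1]+P[3]-P[2]);h=np.arctan2(ya[1],ya[0]);C=sum(P)/4;print("ctr",C,h)
H=w((369*k,303*k),.11,c);print("H",H)
go([H[0],H[1],.25],h);go([H[0],H[1],.112],h)
E
cat >> h.py <<'E'
import json
_s=snap
def snap(name,fn,crop=None,k=1):
    c=_s(name,fn,crop,k);json.dump({a:np.array(b).tolist() for a,b in c.items()},open("pics/"+fn+".json","w"));return c
def cal(fn): return json.load(open("pics/"+fn+".json"))
E
```

```text
[ 0.5443 -0.2143  0.091 ]
[ 0.5753 -0.417   0.091 ]
[ 0.4601 -0.4352  0.091 ]
[ 0.4293 -0.2337  0.091 ]
ctr [ 0.5023 -0.3251  0.091 ] 1.7224080914329514
H [ 0.489  -0.2494  0.11  ]
shift [-1.21  1.87  0.02] turn 0.56 | tcp [ 0.5094 -0.2584  0.2502] yaw -1.409 q7 -1.11 F [4.7862 4.8915 0.6098] M [ 0.3245 -0.3517 -0.0096] w 1.000 t 1.4
shift [-1.16  1.93 13.82] turn 0.56 | tcp [ 0.5094 -0.2584  0.2502] yaw -1.409 q7 -1.11 F [4.7862 4.8915 0.6098] M [ 0.3245 -0.3517 -0.0096] w 1.000 t 1.4
```

Request:
play_rows --plan "-1 -0.6 1 3 0.5;-1 -0.6 0.9 3 0;-1 0 0 1 0;-1 0 0 0 0;-1 0 0 0 0"

```text
t: 2.02
tcp_pos: [0.4835, -0.2589, 0.1814]
orientation: [-2.374, 2.057, -0.003]
wrist_force: [0.7, 0.5, 0.2]
width: 1.001
```

```bash
python3 - <<'E'
from h import *
go([.489,-.2494,.118],1.722)
E
```

```text
shift [-0.87 -0.67  6.34] turn -0.47 | tcp [ 0.4835 -0.2589  0.1814] yaw -1.428 q7 -1.13 F [0.7253 0.5477 0.1617] M [-0.0164 -0.0008  0.0161] w 1.001 t 2.0
```

Request:
play_rows --plan "-1 -0.8 -0.7 2 -0.5;-1 0 0 2.2 0;-1 0 0 2.1 0;-1 0 0 0 0;0.3 0 0 0 0;1 0 0 0 0;1 0 0 0 0;1 0 0 0 0;1 0 0 0 0;1 0 0 0 0" --grip_force 40

```text
t: 3.28
tcp_pos: [0.4887, -0.2514, 0.118]
orientation: [2.382, -2.047, 0.005]
wrist_force: [0.8, -5.1, 0.3]
width: 0.162
```

```bash
python3 - <<'E'
from h import *
go([.489,-.2494,.118],1.722)
E
```

```text
shift [-0.19 -0.06 -0.  ] turn -0.02 | tcp [ 0.4887 -0.2514  0.118 ] yaw -1.420 q7 -1.16 F [ 0.8006 -5.0793  0.3381] M [-0.7002 -0.0828  0.1616] w 0.162 t 3.3
```

Request:
play_rows --plan "1 0.7 0 0 0;1 0.7 0 0 0;1 0.6 0 0 0;1 0 0 0 0"

```text
t: 3.78
tcp_pos: [0.4914, -0.2685, 0.1179]
orientation: [-2.384, 2.046, 0.001]
wrist_force: [-1.1, 3.3, 6.7]
width: 0.153
```

Request:
play_rows --plan "1 1 0 0 0;1 1 0 0 0;1 1 0 0 0;1 1 0 0 0;1 1 0 0 0;1 1 0 0 0;1 1 0 0 0;1 0.8 0 0 0;1 0 0 0 0;1 0 0 0 0"

```text
t: 5.03
tcp_pos: [0.5034, -0.3459, 0.118]
orientation: [-2.384, 2.046, -0.0]
wrist_force: [-1.0, 0.6, 5.4]
width: 0.153
```

```bash
python3 - <<'E'
from h import *
o,p,R=pose();d=p-[.4887,-.2514,.118];print(np.linalg.norm(d[:2]));go(p)
snap("top","t2.png",(350,140,510,230),4)
snap("wrist","w2.png",None,1.5625)
E
```

```text
0.09565676061975431
shift [0. 0. 0.] | tcp [ 0.5034 -0.3459  0.118 ] yaw -1.418 q7 -1.01 F [-0.9712  0.5881  5.4428] M [0.4149 0.2334 0.0331] w 0.153 t 5.0
```

View pics/w2.png

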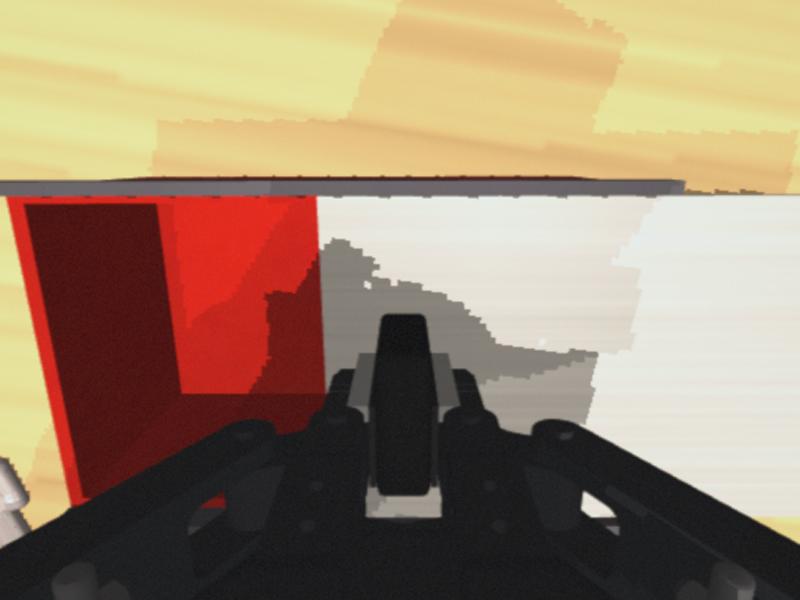

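The front (+y) compartment is opening: box outer rim at (7,200), gate edge at (317,200). Measuring the gap.

```bash
python3 - <<'E'
from h import *
c=cal("w2.png");k=1/1.5625
e=np.array([np.cos(1.722),np.sin(1.722),0])
for zg in(.088,.090,.092):
    a=w((7*k,199*k),.088,c);b=w((317*k,199*k),zg,c);b2=w((322.5*k,320*k),zg,c);a2=w((40*k,340*k),.088,c)
    d=a-b;print(zg,a,b,"gap along y",d@e, (a2-b2)@e,"heading",np.arctan2(b[1]-b2[1],b[0]-b2[0])+np.pi/2)
a=w((7*k,199*k),.088,c);a2=w((72*k,507*k),.088,c);print(a2,np.arctan2(a[1]-a2[1],a[0]-a2[0])+np.pi/2)
E
```

```text
0.088 [ 0.538  -0.2189  0.088 ] [ 0.5523 -0.3121  0.088 ] gap along y 0.0942893509625316 0.09309607336790031 heading 1.7232331696092196
0.09 [ 0.538  -0.2189  0.088 ] [ 0.5525 -0.3124  0.09  ] gap along y 0.09463000855490318 0.09343610883909065 heading 1.723233169609221
0.092 [ 0.538  -0.2189  0.088 ] [ 0.5527 -0.3127  0.092 ] gap along y 0.09497066614727477 0.09377614431028099 heading 1.7232331696092222
[ 0.4292 -0.2359  0.088 ] 1.7258412317549143
```

Request:
play_rows --plan "1 0.3 0 0 0;1 0.15 0 0 0;1 0 0 0 0;1 0 0 0 0"

```text
t: 5.62
tcp_pos: [0.5039, -0.3492, 0.118]
orientation: [-2.384, 2.044, 0.002]
wrist_force: [-2.8, 3.4, 6.2]
width: 0.156
```

```bash
python3 - <<'E'
from h import *
o,p,R=pose();d=p-[.4887,-.2514,.118];print(np.linalg.norm(d[:2]));go(p)
E
```

```text
0.09894362599904623
shift [0. 0. 0.] | tcp [ 0.5039 -0.3492  0.118 ] yaw -1.418 q7 -1.01 F [-2.8051  3.4397  6.2139] M [ 0.9326  0.4235 -0.0175] w 0.156 t 5.6
```

Request:
play_rows --plan "1 0.12 0 0 0;1 0 0 0 0;1 0 0 0 0;-1 0 0 0 0;-1 0 0 0 0;-1 0 0 0 0;-1 0 0 -3 0;-1 0 0 -5 0;-1 0 0 -4 0;-1 0 0 0 0"

```text
t: 6.88
tcp_pos: [0.5058, -0.3531, 0.2411]
orientation: [-2.382, 2.046, -0.011]
wrist_force: [0.4, -0.1, -0.9]
width: 1.003
```

Request:
play_rows --plan "-1 -3 2 0 0;-1 0 0 0 0;-1 0 0 0 0"

```text
t: 7.25
tcp_pos: [0.4795, -0.3255, 0.2367]
orientation: [2.383, -2.046, -0.001]
wrist_force: [0.6, -0.0, 0.7]
width: 0.997
```

```bash
python3 - <<'E'
from h import *
o,p,R=pose();go([p[0],p[1],.25])
snap("wrist","w3.png",None,1.5625)
E
```

```text
shift [-0.    0.   -1.33] | tcp [ 0.4795 -0.3255  0.2367] yaw -1.419 q7 -0.99 F [ 0.6009 -0.047   0.7093] M [-0.0528 -0.0034 -0.0188] w 0.997 t 7.2
```

View pics/w3.png

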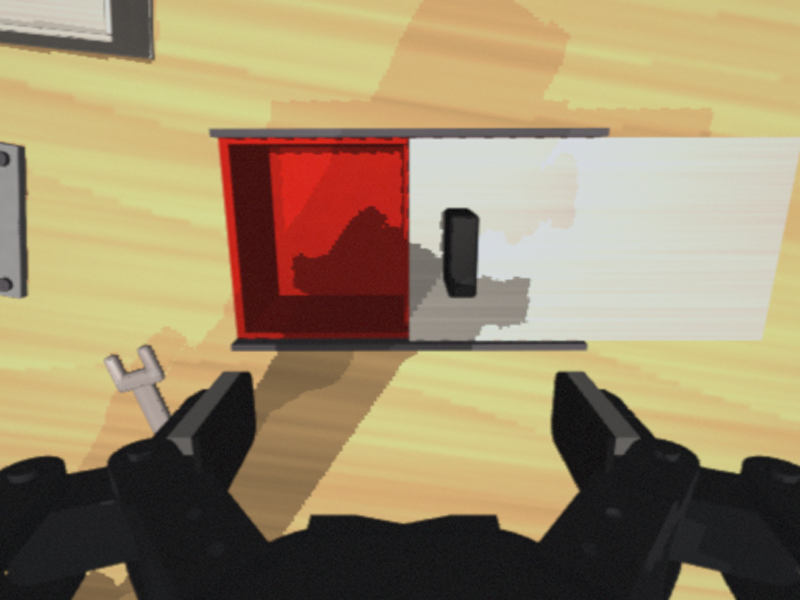

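The gate edge is at x≈408 with a red sliver of divider (403-409) showing. That puts the edge right over the divider, and the front compartment is open.

```bash
python3 - <<'E'
from h import *
c=cal("w3.png");k=1/1.5625
a=w((220*k,138*k),.088,c);b=w((237*k,340*k),.088,c);g=w((409*k,138*k),.091,c);g2=w((409*k,340*k),.091,c)
h=1.722;e=np.array([np.cos(h),np.sin(h),0])
print(a,b,np.linalg.norm(a-b),(a-g)@e,(b-g2)@e)
C=(a+b)/2-e*.051;print("front centre",C)
# over the gauge and rack
t=env.get_calibration("top")
ct=lambda x,y:(134+x/3,136+y/3)
for q in((74,79),(159,62),(87,158),(165,140)): print("screw",w(ct(*q),.075,t))
go([.40,0,.30])
E
```

```text
[ 0.5395 -0.2198  0.088 ] [ 0.4283 -0.2357  0.088 ] 0.11234280795515862 0.09870258109661047 0.10016912541311129
front centre [ 0.4916 -0.2782  0.088 ]
screw [0.5733 0.3015 0.075 ]
screw [0.5873 0.2285 0.075 ]
screw [0.5044 0.2887 0.075 ]
screw [0.5192 0.2224 0.075 ]
shift [-33.41   2.97  -6.32] | tcp [ 0.4798 -0.3258  0.2368] yaw -1.419 q7 -0.99 F [0.0998 0.0489 0.2802] M [ 0.0026 -0.0203  0.0277] w 1.003 t 7.3
```

Request:
play_rows --plan "-1 0 0 -2 -10;-1 0 0 -2 -10;-1 0 0 -2 -10;-1 0 0 0 -10;-1 0 0 0 -10;-1 0 0 0 -10;-1 0 0 0 -10;-1 0 0 0 -10;-1 0 0 0 -10;-1 0 0 0 -10"

```text
t: 8.55
tcp_pos: [0.48, -0.326, 0.2969]
orientation: [-3.098, -0.518, -0.0]
wrist_force: [-0.6, -0.3, 0.3]
width: 0.997
```

Request:
play_rows --plan "-1 0 0 0 -10;-1 0 0 0 -10;-1 0 0 0 -10;-1 0 0 0 -10;-1 0 0 0 -10;-1 0 0 0 -10;-1 0 0 0 -10;-1 0 0 0 -1;-1 0 0 0 0;-1 0 0 0 0"

```text
t: 9.8
tcp_pos: [0.4797, -0.3254, 0.2972]
orientation: [-2.229, -2.213, -0.0]
wrist_force: [-0.8, -0.7, 0.8]
width: 0.998
```

```bash
python3 - <<'E'
from h import *
c=env.get_calibration("wrist");o,p,R=pose()
C=-np.array(c["R"]).T@c["t"];print("cam in tool",R.T@(C-p),"axis in tool",R.T@np.array(c["R"])[2])
go([.55,-.01,.30],np.pi/2)
go([.62,.26,.30],np.pi/2)
E
```

```text
cam in tool [-0.0003 -0.0684 -0.1234] axis in tool [-0.0002  0.2644  0.9644]
shift [31.59  6.8  -0.27] turn -0.41 | tcp [ 0.4797 -0.3254  0.2972] yaw 1.564 q7 1.84 F [-0.7534 -0.672   0.8129] M [ 0.0205 -0.0226  0.0351] w 0.998 t 9.8
shift [58.64 13.61 -0.27] turn -0.41 | tcp [ 0.4797 -0.3254  0.2972] yaw 1.564 q7 1.84 F [-0.7534 -0.672   0.8129] M [ 0.0205 -0.0226  0.0351] w 0.998 t 9.8
```

Request:
play_rows --plan "-1 5.2 -0.6 0 0;-1 5.2 -0.6 0 0;-1 5.2 -0.6 0 0;-1 5.2 -0.6 1 0;-1 5.2 -0.6 1 0;-1 5.4 -0.6 1 0;-1 0 0 1 0;-1 0 0 0 0;-1 0 0 0 0;-1 0 0 0 0"

```text
t: 11.05
tcp_pos: [0.4456, -0.0121, 0.2575]
orientation: [2.229, 2.213, 0.0]
wrist_force: [0.1, 0.6, 0.2]
width: 1.0
```

```bash
python3 - <<'E'
from h import *
go([.51,.26,.28],np.pi/2)
snap("wrist","w4.png",None,1.5625)
E
```

```text
shift [27.26  6.24 -2.24] turn -0.43 | tcp [ 0.4456 -0.0121  0.2575] yaw 1.563 q7 1.30 F [0.0994 0.6333 0.1767] M [ 0.0099 -0.0071 -0.0394] w 1.000 t 11.1
```

View pics/w4.png

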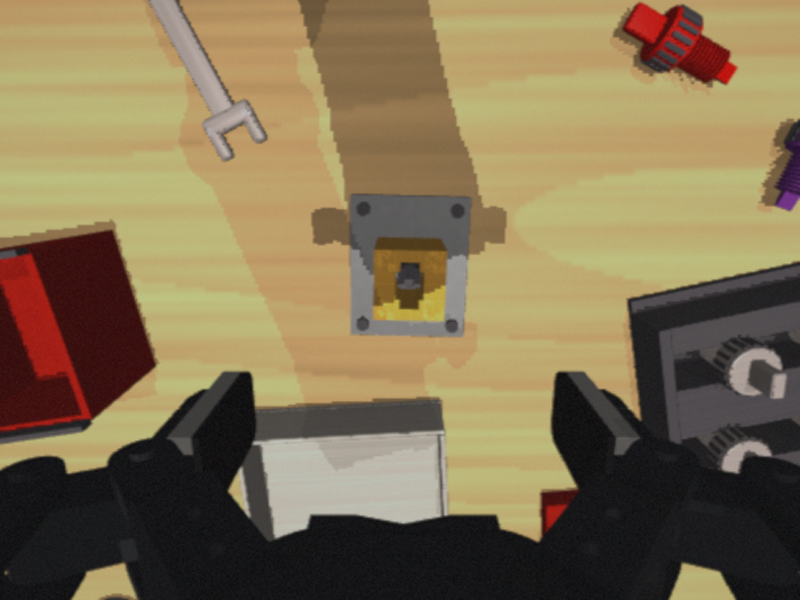

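The gauge sits at (409,285), with plate bolts at (363,208), (457,211), (452,325), (363,323). On to the rack for a close look.

Request:
play_rows --plan "-1 4.5 1.3 -0.5 0;-1 4.5 1.3 -0.5 0;-1 4.5 1.3 -0.5 0;-1 4.5 1.3 -0.5 0;-1 4.5 1.3 0 0;-1 4.7 1.3 0 0;-1 0 0 0 0;-1 0 0 0 0;-1 0 0 0 0"

```text
t: 12.22
tcp_pos: [0.525, 0.2587, 0.2772]
orientation: [2.229, 2.213, -0.001]
wrist_force: [-0.4, -0.5, -0.1]
width: 0.999
```

```bash
python3 - <<'E'
from h import *
go([.55,.26,.28],np.pi/2)
snap("wrist","w5.png",None,1)
im=cv2.imread("pics/w5.png");g=cv2.imread("pics/w4.png")
out=np.zeros((600,800,3),np.uint8)
out[:600,:480]=cv2.resize(im[60:260,170:330],None,fx=3,fy=3,interpolation=cv2.INTER_CUBIC)
out[:320,490:790]=cv2.resize(g[180:340,335:485],None,fx=2,fy=2,interpolation=cv2.INTER_CUBIC)
cv2.imwrite("pics/c5.png",out)
E
```

```text
shift [ 0.15  2.5  -0.28] turn -0.43 | tcp [0.525  0.2587 0.2772] yaw 1.563 q7 0.67 F [-0.4133 -0.488  -0.1483] M [ 0.0187 -0.0137  0.0005] w 0.999 t 12.2
```

View pics/c5.png

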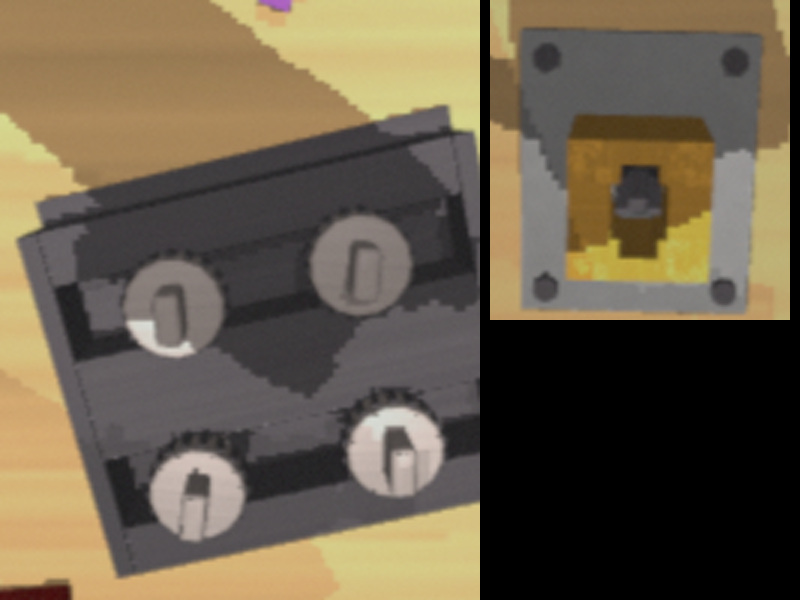

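```bash
python3 - <<'E'
from h import *
c=cal("w4.png");f=lambda x,y:((335+(x-490)/2)/1.5625,(180+y/2)/1.5625)
N=[w(f(*q),.062,c) for q in((568,138),(714,138),(711,282),(565,282))];B=[w(f(*q),.009,c) for q in((547,57),(735,61),(724,292),(545,287))]
for n,P in(("nut",N),("bolt",B)):
    ax=P[3]-P[0]+P[2]-P[1];ay=P[1]-P[0]+P[2]-P[3]
    print(n,"ctr",sum(P)/4,"sizes",np.linalg.norm(ax)/2,np.linalg.norm(ay)/2,"x heading",np.arctan2(ax[1],ax[0]),np.arctan2(ay[1],ay[0])-np.pi/2)
print("hole ctr", w(f(638,211),.062,c))
c=cal("w5.png");im=cv2.imread("pics/w5.png")
S=[w((170+x/3,60+y/3),.07,c) for x,y in((174,306),(360,264),(197,495),(395,450))]
print("heads",*S,sep="\n")
out=np.zeros((600,600,3),np.uint8)
for i,s in enumerate(S):
    # tile: up=-x... keep image sense: right=+y, down=+x, 6 px/mm
    P=np.array([[s[0]+dx,s[1]+dy,.092] for dx,dy in((-.025,-.025),(-.025,.025),(.025,.025),(.025,-.025))])
    src=np.float32([pj(p,c) for p in P]);dst=np.float32([[0,0],[300,0],[300,300],[0,300]])
    T=cv2.warpPerspective(im,cv2.getPerspectiveTransform(src,dst),(300,300),flags=cv2.INTER_CUBIC)
    cv2.line(T,(150,140),(150,160),(0,255,0),1);cv2.line(T,(140,150),(160,150),(0,255,0),1)
    T=cv2.convertScaleAbs(T,alpha=1.6 if i<2 else 1)
    out[(i//2)*300:(i//2)*300+300,(i%2)*300:(i%2)*300+300]=T
cv2.imwrite("pics/c6.png",out)
E
```

```text
nut ctr [ 0.4588 -0.0081  0.062 ] sizes 0.049185707168574205 0.048329984098403736 x heading -0.024264115105104626 -0.007697256109542527
bolt ctr [ 0.4591 -0.0081  0.009 ] sizes 0.09010399862300521 0.07016301336218297 x heading -0.03206346044050005 -0.032994005352636746
hole ctr [ 0.4586 -0.0086  0.062 ]
heads
[0.5181 0.2267 0.07  ]
[0.5038 0.2917 0.07  ]
[0.5892 0.2329 0.07  ]
[0.5721 0.3058 0.07  ]
```

View pics/c6.png

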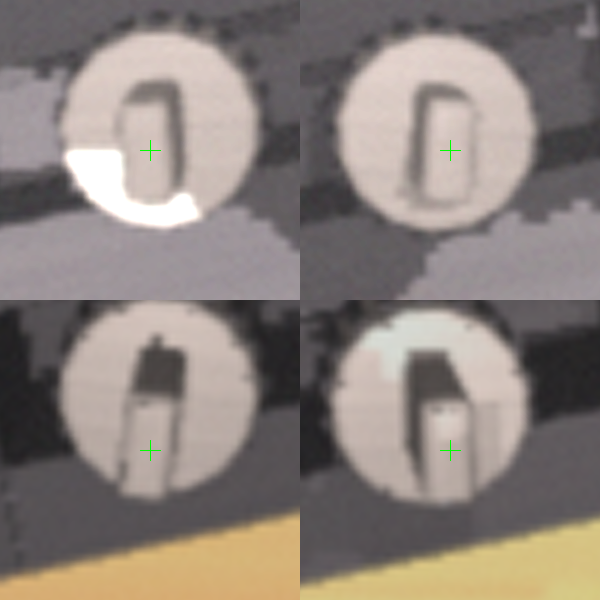

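Gauge nut and bolts agree: axis at (0.459,-0.008), x heading -0.03. Screw tabs relative to their heads are UL +0.056, UR -0.035, BL -0.12 and BR 0 rad. Starting with the UL screw.

Request:
play_rows --plan "0.1 -3.2 -0.7 4 -3.7;0.1 0 0 4 0;0.1 0 0 4 0;0.1 0 0 0 0;0.1 0 0 0 0;0.1 0 0 0 0" --grip_force 60

```text
t: 13.02
tcp_pos: [0.5185, 0.2291, 0.1593]
orientation: [2.154, 2.285, 0.005]
wrist_force: [-0.1, -0.4, 0.7]
width: 0.453
```

```bash
python3 - <<'E'
from h import *
go([.5181,.2267,.0915],np.pi/2+.056)
E
```

```text
shift [-0.25 -0.07  6.78] turn 0.17 | tcp [0.5185 0.2291 0.1593] yaw 1.630 q7 0.67 F [-0.1007 -0.4088  0.6823] M [ 0.032 -0.026  0.007] w 0.453 t 13.0
```

Request:
play_rows --plan "0.1 -0.25 0 3 0;0.1 0 0 2.8 0;0.1 0 0 1 0;0.1 0 0 0 0;0.1 0 0 0 0;1 0 0 0 0;1 0 0 0 0;1 0 0 0 0;1 0 0 0 0;1 0 0 0 0"

```text
t: 14.28
tcp_pos: [0.5181, 0.2263, 0.0902]
orientation: [2.154, 2.286, 0.001]
wrist_force: [-0.8, -1.3, 5.9]
width: 0.091
```

```bash
python3 - <<'E'
from h import *
go([.5181,.2267,.0915],np.pi/2+.056)
E
```

```text
shift [ 0.04  0.01 -0.13] turn 0.19 | tcp [0.5181 0.2263 0.0902] yaw 1.630 q7 0.60 F [-0.7712 -1.2564  5.9474] M [-0.2533  0.1795  0.0108] w 0.091 t 14.3
```

Request:
play_rows --plan "1 0 0 -2 0;1 0 0 -4 0;1 0 0 -5 0;1 -4 -1 0 0;1 -4 -1 0 0;1 -4 -1 0 0;1 -4 -1 0 5;1 -4 0 0 0;1 0 0 0 0;1 0 0 0 0"

```text
t: 15.52
tcp_pos: [0.4862, 0.0247, 0.2]
orientation: [2.251, 2.191, 0.002]
wrist_force: [0.4, -0.0, -1.5]
width: 0.089
```

```bash
python3 - <<'E'
from h import *
go([.459,-.0083,.16],1.541)
E
```

```text
shift [-3.37 -2.63  4.  ] turn 0.14 | tcp [0.4862 0.0247 0.2   ] yaw 1.543 q7 1.04 F [ 0.3655 -0.0431 -1.4707] M [ 0.0196 -0.011   0.0382] w 0.089 t 15.5
```

Request:
play_rows --plan "1 -3.4 -2.6 0 0.1;1 0 0 2 0;1 0 0 2 0;1 0 0 0 0;1 0 0 0 0;1 0 0 0 0"

```text
t: 16.27
tcp_pos: [0.4598, -0.0087, 0.1602]
orientation: [2.252, 2.189, 0.002]
wrist_force: [-0.6, 0.1, -1.1]
width: 0.085
```

```bash
python3 - <<'E'
from h import *
go([.459,-.0083,.108],1.541)
snap("wrist","w7.png",(150,60,360,384),1.85)
E
```

```text
shift [ 0.03 -0.09  5.22] turn 0.06 | tcp [ 0.4598 -0.0087  0.1602] yaw 1.542 q7 1.06 F [-0.5954  0.0734 -1.0941] M [ 0.0028 -0.008   0.0162] w 0.085 t 16.3
```

View pics/w7.png

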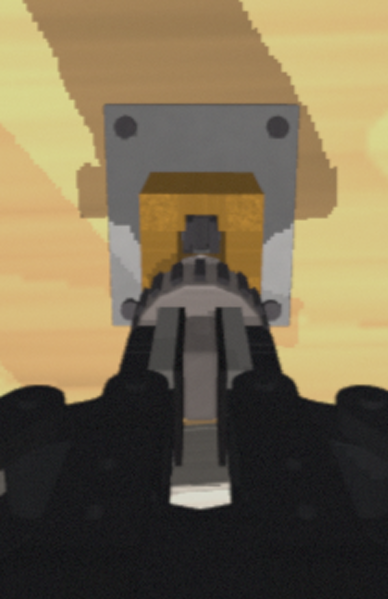

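The screw (column 200) is centred over the nut (column 201). Lowering it.

Request:
play_rows --plan "1 0 -0.1 1.5 0;1 0 0 1 0;1 0 0 0.8 0;1 0 0 0.7 0;1 0 0 0 0;1 0 0 0 0"

```text
t: 17.08
tcp_pos: [0.4583, -0.0092, 0.1195]
orientation: [2.254, 2.188, 0.0]
wrist_force: [0.2, 0.4, -0.6]
width: 0.091
```

```bash
python3 - <<'E'
from h import *
go([.459,-.0083,.108],1.541)
E
```

```text
shift [0.09 0.06 1.15] turn 0.02 | tcp [ 0.4583 -0.0092  0.1195] yaw 1.541 q7 0.99 F [ 0.1967  0.3531 -0.5608] M [-0.0063  0.0354 -0.0499] w 0.091 t 17.1
```

Request:
play_rows --plan "1 0 0 0.5 0;1 0 0 0.5 0;1 0 0 0.1 0;1 0 0 0 0;1 0 0 0 0"

```text
t: 17.7
tcp_pos: [0.4581, -0.0093, 0.1083]
orientation: [2.254, 2.188, 0.0]
wrist_force: [1.2, -0.9, -1.6]
width: 0.089
```

```bash
python3 - <<'E'
from h import *
go([.459,-.0083,.108],1.541)
E
```

```text
shift [0.1  0.08 0.03] turn 0.01 | tcp [ 0.4581 -0.0093  0.1083] yaw 1.541 q7 0.97 F [ 1.1647 -0.8599 -1.6243] M [ 0.0123  0.0184 -0.0105] w 0.089 t 17.7
```

Request:
play_rows --plan "1 0.05 0.05 0.05 5;1 0 0 0.02 5;1 0 0 0.03 5;1 0 0 0.03 5;1 0 0 0 0;1 0 0 0 0"

```text
t: 18.45
tcp_pos: [0.4591, -0.0082, 0.1074]
orientation: [2.598, 1.766, 0.002]
wrist_force: [-1.0, 2.9, 6.4]
width: 0.089
```

```bash
python3 - <<'E'
from h import *
go([.459,-.0083,.108],1.541)
E
```

```text
shift [-0.02 -0.01 -0.06] turn -19.86 | tcp [ 0.4591 -0.0082  0.1074] yaw 1.194 q7 0.67 F [-0.9953  2.8574  6.3621] M [0.6883 0.2842 0.0631] w 0.089 t 18.4
```

Request:
play_rows --plan "1 0 0 0.03 5;1 0 0 0.03 5;1 0 0 0.03 5;1 0 0 0.03 5;1 0 0 0 0;1 0 0 0 0"

```text
t: 19.2
tcp_pos: [0.4592, -0.0082, 0.1061]
orientation: [-2.865, -1.289, -0.002]
wrist_force: [-0.1, 4.6, 4.4]
width: 0.086
```

```bash
python3 - <<'E'
from h import *
go([.459,-.0083,.108],1.541)
E
```

```text
shift [-0.02 -0.01 -0.19] turn -39.84 | tcp [ 0.4592 -0.0082  0.1061] yaw 0.846 q7 0.37 F [-0.1293  4.608   4.4039] M [ 1.143  -0.0054 -0.0134] w 0.086 t 19.2
```

Request:
play_rows --plan "1 0 0 0.03 5;1 0 0 0.03 5;1 0 0 0.03 5;1 0 0 0.03 5;1 0 0 0.03 5;1 0 0 0.03 5;1 0 0 0.03 5;1 0 0 0.03 5;1 0 0 0 0;1 0 0 0 0"

```text
t: 20.45
tcp_pos: [0.4598, -0.008, 0.1037]
orientation: [-3.132, -0.231, -0.004]
wrist_force: [3.2, 4.3, 1.0]
width: 0.091
```

```bash
python3 - <<'E'
from h import *
go([.459,-.0083,.108],1.541)
E
```

```text
shift [-0.09  0.02 -0.43] turn -79.86 | tcp [ 0.4598 -0.008   0.1037] yaw 0.147 q7 -0.24 F [3.2078 4.2649 1.0459] M [ 1.3067 -0.5677  0.0672] w 0.091 t 20.4
```

Request:
play_rows --plan "1 0 0 -0.07 -10;1 0 0 -0.07 -10;1 0 0 -0.07 -10;1 0 0 -0.07 -10;1 0 0 -0.07 -10;1 0 0 -0.07 -10;1 0 0 -0.07 -10;1 0 0 -0.03 -10;1 0 0 0 0;1 0 0 0 0"

```text
t: 21.7
tcp_pos: [0.4589, -0.0091, 0.1085]
orientation: [2.257, 2.185, 0.0]
wrist_force: [2.5, 1.3, -3.1]
width: 0.086
```

Request:
play_rows --plan "1 0 0 0 -3;1 0 0 0 -3;1 0 0 0 -3;1 0 0 0 0;1 0 0 0 0"

```text
t: 22.32
tcp_pos: [0.459, -0.009, 0.1088]
orientation: [2.077, 2.356, 0.0]
wrist_force: [3.3, -0.3, 1.9]
width: 0.09
```

```bash
python3 - <<'E'
from h import *
go([.459,-.0083,.108],1.541)
E
```

```text
shift [0.07 0.01 0.08] turn 8.90 | tcp [ 0.459  -0.009   0.1088] yaw 1.696 q7 1.10 F [ 3.2896 -0.3426  1.9399] M [ 0.0337 -0.7306 -0.0356] w 0.090 t 22.3
```

Request:
play_rows --plan "1 0 0 0 -3;1 0 0 0 -3;1 0 0 0 0;1 0 0 0 0"

```text
t: 22.82
tcp_pos: [0.4591, -0.009, 0.1089]
orientation: [1.951, 2.461, 0.0]
wrist_force: [1.9, -0.3, 5.1]
width: 0.086
```

```bash
python3 - <<'E'
from h import *
go([.459,-.0083,.108],1.541)
E
```

```text
shift [0.07 0.01 0.09] turn 14.91 | tcp [ 0.4591 -0.009   0.1089] yaw 1.801 q7 1.19 F [ 1.8878 -0.2834  5.1221] M [-0.1402 -0.6583  0.0038] w 0.086 t 22.8
```

Request:
play_rows --plan "1 0 0 0 -3;1 0 0 0 -3;1 0 0 0 0;1 0 0 0 0"

```text
t: 23.32
tcp_pos: [0.4593, -0.009, 0.1091]
orientation: [1.819, 2.56, 0.0]
wrist_force: [1.4, -0.6, 7.3]
width: 0.085
```

```bash
python3 - <<'E'
from h import *
go([.459,-.0083,.108],1.541)
E
```

```text
shift [ 0.07 -0.    0.11] turn 20.91 | tcp [ 0.4593 -0.009   0.1091] yaw 1.906 q7 1.28 F [ 1.401  -0.5625  7.2561] M [-0.2171 -0.5625 -0.0791] w 0.085 t 23.3
```

Request:
play_rows --plan "1 0 0 -0.05 -2;1 0 0 0 -2;1 0 0 0 0;1 0 0 0 0"

```text
t: 23.82
tcp_pos: [0.4592, -0.009, 0.1095]
orientation: [1.728, 2.622, 0.0]
wrist_force: [3.4, -0.6, 6.0]
width: 0.085
```

```bash
python3 - <<'E'
from h import *
go([.459,-.0083,.108],1.541)
E
```

```text
shift [0.08 0.01 0.15] turn 24.94 | tcp [ 0.4592 -0.009   0.1095] yaw 1.976 q7 1.34 F [ 3.3516 -0.5742  5.984 ] M [-0.2441 -0.7499 -0.1604] w 0.085 t 23.8
```

Request:
play_rows --plan "1 0 0 0 5;1 0 0 0 5;1 0 0 0 5;1 0 0 0 5;1 0 0 0 0;1 0 0 -0.5 0;1 0 0 -0.5 0;1 0 0 0 0;1 0 0 0 0"

```text
t: 24.95
tcp_pos: [0.4586, -0.0089, 0.1191]
orientation: [2.156, 2.285, -0.0]
wrist_force: [-1.1, -0.3, -1.2]
width: 0.086
```

```bash
python3 - <<'E'
from h import *
go([.459,-.0083,.12],1.541)
E
```

```text
shift [ 0.06  0.04 -0.09] turn 5.01 | tcp [ 0.4586 -0.0089  0.1191] yaw 1.628 q7 1.06 F [-1.0931 -0.3381 -1.1784] M [ 0.0173 -0.0084 -0.0093] w 0.086 t 24.9
```

Request:
play_rows --plan "1 0 0 -4 0;1 0 0 -4 0;1 -4.5 0 0 0;1 -4.5 0 0 0;1 -4.5 0 0 0;1 -4.5 0 0 0;1 -4.5 -0.1 0 0;1 -4.7 -0.1 0 -5;1 0 0 0 0;1 0 0 0 0"

```text
t: 26.2
tcp_pos: [0.4721, -0.2798, 0.1988]
orientation: [-2.054, -2.375, -0.001]
wrist_force: [-0.5, 0.1, -1.1]
width: 0.089
```

```bash
python3 - <<'E'
from h import *
go([.472,-.281,.10],1.722)
E
```

```text
shift [-0.13 -0.03  9.87] turn -0.38 | tcp [ 0.4721 -0.2798  0.1988] yaw 1.715 q7 1.78 F [-0.4774  0.079  -1.0657] M [ 0.0425  0.0151 -0.0167] w 0.089 t 26.2
```

Request:
play_rows --plan "1 0 0 4 0;1 0 0 3 0;1 0 0 2.8 0;1 0 0 0 0;0.4 0 0 0 0;0.4 0 0 0 0;0.4 0 0 -2 0;0.4 0 0 -4 0;0.4 0 0 -5 0;0.4 0 0 0 0"

```text
t: 27.45
tcp_pos: [0.4753, -0.2811, 0.2169]
orientation: [2.049, 2.369, 0.002]
wrist_force: [0.1, -0.7, -0.5]
width: 0.299
```

```bash
python3 - <<'E'
from h import *
o,p,R=pose();go([.459,-.0083,.25],1.541)
snap("wrist","w8.png",None,1.2)
E
```

```text
shift [27.2   2.35 -3.46] turn 10.01 | tcp [ 0.4753 -0.2811  0.2169] yaw 1.716 q7 1.80 F [ 0.1092 -0.7439 -0.4888] M [-0.0132 -0.0352  0.0081] w 0.299 t 27.4
```

View pics/w8.png

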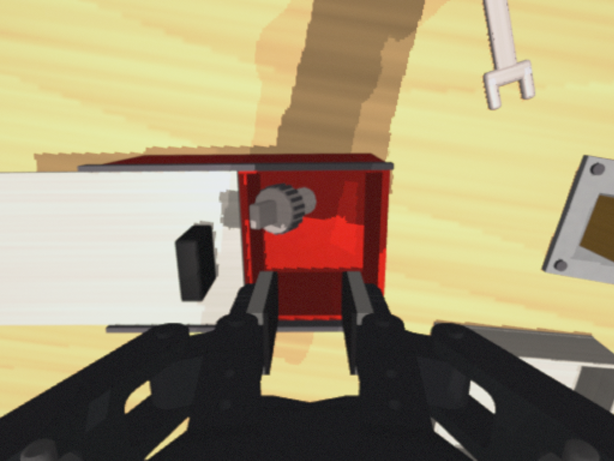

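The screw lies in the front compartment at (280,208). Next is the UR screw.

Request:
play_rows --plan "0.1 5.5 1.1 -0.5 2;0.1 5.5 1.1 -0.5 2;0.1 5.5 1.1 0 2;0.1 5.5 1.1 0 2;0.1 5.5 1 0 2;0.1 5.5 1 0 0;0.1 5.5 0.5 0 0;0.1 5.5 0 0 0;0.1 5.5 0 0 0;0.1 5.5 0 0 0"

```text
t: 28.75
tcp_pos: [0.5282, 0.2733, 0.2207]
orientation: [2.254, 2.188, -0.002]
wrist_force: [0.9, -0.5, 0.2]
width: 0.448
```

```bash
python3 - <<'E'
from h import *
go([.5038,.2917,.15],np.pi/2-.035)
E
```

```text
shift [ 1.77 -2.49  7.07] turn 0.30 | tcp [0.5282 0.2733 0.2207] yaw 1.541 q7 0.58 F [ 0.8652 -0.451   0.2448] M [-0.057  -0.0238  0.0503] w 0.448 t 28.8
```

Request:
play_rows --plan "0.1 1.6 -2.5 4 0.3;0.1 0 0 3 0;0.1 0 0 0 0;0.1 0 0 0 0;0.1 0 0 0 0"

```text
t: 29.38
tcp_pos: [0.5051, 0.2888, 0.1525]
orientation: [2.26, 2.181, 0.003]
wrist_force: [0.2, -0.4, -0.2]
width: 0.451
```

```bash
python3 - <<'E'
from h import *
go([.5038,.2917,.0912],np.pi/2-.035)
E
```

```text
shift [ 0.27 -0.15  6.13] turn -0.05 | tcp [0.5051 0.2888 0.1525] yaw 1.535 q7 0.46 F [ 0.1935 -0.3992 -0.1597] M [-0.0075  0.0277 -0.0289] w 0.451 t 29.4
```

Request:
play_rows --plan "0.1 0.3 -0.1 3 0;0.1 0 0 2.2 0;0.1 0 0 0.9 0;0.1 0 0 0 0;0.1 0 0 0 0;1 0 0 0 0;1 0 0 0 0;1 0 0 0 0;1 0 0 0 0;1 0 0 0 0"

```text
t: 30.62
tcp_pos: [0.5035, 0.2921, 0.0908]
orientation: [2.26, 2.182, 0.002]
wrist_force: [0.0, -1.0, 6.0]
width: 0.086
```

```bash
python3 - <<'E'
from h import *
go([.459,-.0083,.20],1.541)
go([.5038,.2917,.0912],np.pi/2-.035)
E
```

```text
shift [-30.17  -3.39 -10.94] turn -0.29 | tcp [0.5035 0.2921 0.0908] yaw 1.536 q7 0.40 F [ 0.0492 -0.9933  5.9754] M [-0.1348  0.2109 -0.0382] w 0.086 t 30.6
shift [-0.04  0.03 -0.04] turn 0.01 | tcp [0.5035 0.2921 0.0908] yaw 1.536 q7 0.40 F [ 0.0492 -0.9933  5.9754] M [-0.1348  0.2109 -0.0382] w 0.086 t 30.6
```

Request:
play_rows --plan "1 0 0 -2 0;1 0 0 -4 0;1 0 0 -5 0;1 -5 -0.5 0 0;1 -5 -0.6 0 0;1 -5 -0.6 0 0;1 -5 -0.6 0 0;1 -5 -0.6 0 0;1 -5.2 -0.5 0 -0.3;1 0 0 0 0"

```text
t: 31.88
tcp_pos: [0.4576, -0.0135, 0.2002]
orientation: [2.262, 2.179, -0.005]
wrist_force: [-0.4, 1.0, -1.0]
width: 0.09
```

Request:
play_rows --plan "1 0 0 2 0;1 0 0 2 0;1 0 0 0 0;1 0 0 0 0"

```text
t: 32.38
tcp_pos: [0.4592, -0.008, 0.161]
orientation: [2.253, 2.189, 0.001]
wrist_force: [0.7, -0.7, -1.6]
width: 0.092
```

```bash
python3 - <<'E'
from h import *
go([.459,-.0085,.1085],1.541)
E
```

```text
shift [-0.05 -0.02  5.25] turn 0.07 | tcp [ 0.4592 -0.008   0.161 ] yaw 1.542 q7 1.05 F [ 0.6954 -0.6892 -1.6053] M [ 0.0074 -0.0217  0.0224] w 0.092 t 32.4
```

Request:
play_rows --plan "1 0 0 1.5 0;1 0 0 1 0;1 0 0 1 0;1 0 0 0.7 0;1 0 0 0.5 0;1 0 0 0.4 0;1 0 0 0.1 0;1 0 0 0 0;1 0 0 0 0"

```text
t: 33.5
tcp_pos: [0.459, -0.0088, 0.1086]
orientation: [2.254, 2.188, 0.001]
wrist_force: [-1.3, 0.3, 4.5]
width: 0.09
```

```bash
python3 - <<'E'
from h import *
go([.459,-.0085,.1085],1.541)
E
```

```text
shift [ 0.03 -0.01  0.01] turn 0.01 | tcp [ 0.459  -0.0088  0.1086] yaw 1.541 q7 0.96 F [-1.2784  0.3412  4.4902] M [-0.0292  0.3478  0.0376] w 0.090 t 33.5
```

Request:
play_rows --plan "1 0 0 0 5;1 0 0 0.03 5;1 0 0 0.03 5;1 0 0 0.03 5;1 0 0 0 0;1 0 0 0 0"

```text
t: 34.25
tcp_pos: [0.46, -0.0076, 0.108]
orientation: [2.598, 1.765, 0.005]
wrist_force: [-0.2, 2.3, 3.9]
width: 0.089
```

```bash
python3 - <<'E'
from h import *
go([.459,-.0085,.1085],1.541)
E
```

```text
shift [-0.12 -0.06 -0.05] turn -19.92 | tcp [ 0.46   -0.0076  0.108 ] yaw 1.193 q7 0.66 F [-0.1869  2.3445  3.9151] M [0.6374 0.038  0.0837] w 0.089 t 34.2
```

Request:
play_rows --plan "1 0 0 0.03 4;1 0 0 0.03 4;1 0 0 0 0;1 0 0 0 0"

```text
t: 34.75
tcp_pos: [0.4606, -0.0065, 0.1077]
orientation: [-2.714, -1.582, -0.008]
wrist_force: [1.2, 6.8, 5.1]
width: 0.092
```

```bash
python3 - <<'E'
from h import *
go([.459,-.0085,.1085],1.541)
E
```

```text
shift [-0.25 -0.04 -0.08] turn -27.83 | tcp [ 0.4606 -0.0065  0.1077] yaw 1.055 q7 0.54 F [1.1659 6.7702 5.0726] M [ 1.0527 -0.1477  0.2737] w 0.092 t 34.8
```

Request:
play_rows --plan "1 0 0 0 3;1 0 0 0 2;1 0 0 0 0;1 0 0 0 0"

```text
t: 35.25
tcp_pos: [0.4608, -0.0061, 0.1076]
orientation: [-2.779, -1.464, -0.009]
wrist_force: [1.4, 6.2, 3.5]
width: 0.093
```

```bash
python3 - <<'E'
from h import *
go([.459,-.0085,.1085],1.541)
E
```

```text
shift [-0.3  -0.02 -0.09] turn -32.75 | tcp [ 0.4608 -0.0061  0.1076] yaw 0.969 q7 0.46 F [1.3752 6.1896 3.5106] M [ 1.264  -0.3711  0.5763] w 0.093 t 35.2
```

Torque rises to 0.58 N m at 33°: this one binds. Winding back.

Request:
play_rows --plan "1 0 0 0 -8;1 0 0 -0.03 -8;1 0 0 -0.03 -8;1 0 0 -0.03 -8;1 0 0 -0.02 -8;1 0 0 -0.02 -7;1 0 0 -0.02 -6;1 0 0 0 0;1 0 0 0 0"

```text
t: 36.38
tcp_pos: [0.4594, -0.009, 0.1085]
orientation: [1.842, 2.543, 0.001]
wrist_force: [0.1, -0.6, 6.0]
width: 0.09
```

```bash
python3 - <<'E'
from h import *
go([.459,-.0085,.1085],1.541)
E
```

```text
shift [ 0.06 -0.02  0.  ] turn 19.87 | tcp [ 0.4594 -0.009   0.1085] yaw 1.888 q7 1.25 F [ 0.0705 -0.6132  5.9947] M [-0.2288 -0.0318 -0.1632] w 0.090 t 36.4
```

Request:
play_rows --plan "1 0 0 0 -2;1 0 0 0 -2;1 0 0 0 0;1 0 0 0 0"

```text
t: 36.88
tcp_pos: [0.4599, -0.0095, 0.1086]
orientation: [1.75, 2.607, 0.001]
wrist_force: [2.4, -3.9, 5.3]
width: 0.088
```

```bash
python3 - <<'E'
from h import *
go([.459,-.0085,.1085],1.541)
E
```

```text
shift [ 0.13 -0.04  0.  ] turn 23.97 | tcp [ 0.4599 -0.0095  0.1086] yaw 1.959 q7 1.31 F [ 2.4462 -3.9411  5.3426] M [-0.679  -0.5063 -0.188 ] w 0.088 t 36.9
```

Request:
play_rows --plan "1 0 0 0 6;1 0 0 0 6;1 0 0 0 7;1 0 0 0 0;1 0 0 -0.5 0;1 0 0 -1.5 0;1 0 0 -3 0;1 0 0 -5 0;1 0 0 0 0"

```text
t: 38.0
tcp_pos: [0.4608, -0.0084, 0.2117]
orientation: [2.152, 2.282, 0.006]
wrist_force: [0.8, -0.5, -2.2]
width: 0.086
```

```bash
python3 - <<'E'
from h import *
go([.66,-.065,.21],1.541)
snap("top","t9.png",(240,90,350,240),4)
E
```

```text
shift [-6.82 19.56  0.3 ] turn 5.05 | tcp [ 0.4608 -0.0084  0.2117] yaw 1.629 q7 1.21 F [ 0.7871 -0.5471 -2.2491] M [-0.0012 -0.0246 -0.0212] w 0.086 t 38.0
```

View pics/t9.png

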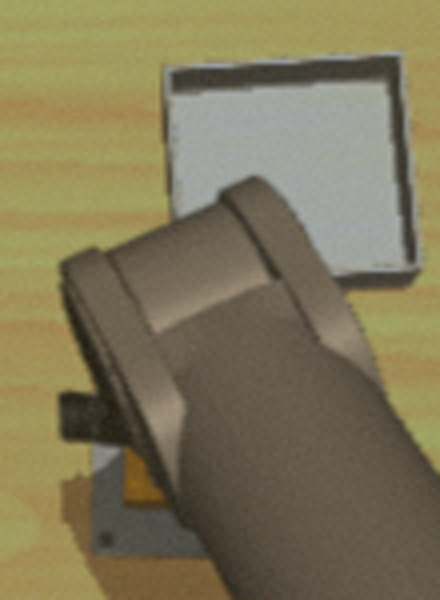

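Tray rim corners at (165,68), (402,55) and (420,270) in the crop.

```bash
python3 - <<'E'
from h import *
c=cal("t9.png");P=[w((240+x/4,90+y/4),.05,c) for x,y in((165,68),(402,55),(420,270))]
print(*P,np.linalg.norm(P[0]-P[1]),np.linalg.norm(P[1]-P[2]),"ctr",(P[0]+P[2])/2)
C=(P[0]+P[2])/2
go([C[0],C[1]+.035,.21])
E
```

```text
[ 0.7257 -0.0173  0.05  ] [ 0.7325 -0.1749  0.05  ] [ 0.586  -0.1813  0.05  ] 0.1577332672268249 0.14663621358579593 ctr [ 0.6559 -0.0993  0.05  ]
shift [-6.66 19.29  0.04] | tcp [ 0.4594 -0.009   0.2098] yaw 1.629 q7 1.21 F [-1.3463 -0.7775 -1.12  ] M [0.0301 0.0296 0.0144] w 0.086 t 38.0
```

The tray has been knocked about 35 mm toward -y; its centre is now (0.656,-0.099). I'll use the new position.

Request:
play_rows --plan "1 -1.7 4.8 0 0;1 -1.7 4.8 0 0;1 -1.7 4.8 0 0;1 -1.6 4.9 0 0;1 0 0 3 0;1 0 0 4 0;1 0 0 3 0;1 0 0 0.5 0;1 0 0 0 0;1 0 0 0 0"

```text
t: 39.3
tcp_pos: [0.6561, -0.0644, 0.1046]
orientation: [2.155, 2.284, 0.002]
wrist_force: [-0.1, -0.2, -1.5]
width: 0.089
```

Request:
play_rows --plan "0.3 0 0 0 0;0.1 0 0 0 0;0.1 0 0 0 0;0.1 0 0 -3 0;0.1 0 0 -4 0;0.1 0 0 -5 0;0.1 0 0 0 0;0.1 0 0 0 0"

```text
t: 40.3
tcp_pos: [0.6549, -0.0648, 0.2228]
orientation: [2.157, 2.284, -0.001]
wrist_force: [0.1, 0.6, -0.5]
width: 0.449
```

```bash
python3 - <<'E'
from h import *
go([.5892,.2329,.15],np.pi/2-.12)
snap("wrist","w10.png",None,1.2)
E
```

```text
shift [30.11 -4.84  7.26] turn 10.18 | tcp [ 0.6549 -0.0648  0.2228] yaw 1.628 q7 1.26 F [ 0.0545  0.5983 -0.5475] M [ 0.0254 -0.0227  0.0052] w 0.449 t 40.3
```

View pics/w10.png

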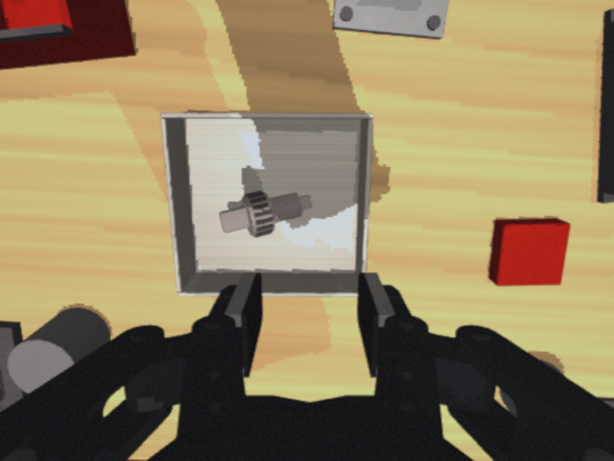

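The binding screw lies in the tray at (262,213). Now the BL screw.

Request:
play_rows --plan "0.1 5 -0.8 0 0;0.1 5 -0.8 0 0;0.1 5 -0.8 0 0;0.1 5 -0.8 0 0;0.1 5 -0.8 0 0;0.1 5.1 -0.8 0 0;0.1 0 0 3.5 10.2;0.1 0 0 3.5 0;0.1 0 0 0 0;0.1 0 0 0 0"

```text
t: 41.6
tcp_pos: [0.5901, 0.2333, 0.1535]
orientation: [-2.35, -2.084, -0.0]
wrist_force: [-1.0, 0.9, -0.5]
width: 0.451
```

Request:
play_rows --plan "0.1 0 0 0 0;0.1 0 0 0 0"

```text
t: 41.85
tcp_pos: [0.5905, 0.2333, 0.1542]
orientation: [2.351, 2.083, 0.003]
wrist_force: [-1.2, -0.2, -0.8]
width: 0.45
```

```bash
python3 - <<'E'
from h import *
go([.5892,.2329,.0912],np.pi/2-.12)
E
```

```text
shift [-0.06 -0.14  6.3 ] turn -0.04 | tcp [0.5905 0.2333 0.1542] yaw 1.450 q7 0.56 F [-1.2141 -0.1763 -0.7602] M [ 0.0037 -0.0199  0.0318] w 0.450 t 41.9
```

Request:
play_rows --plan "0.1 0 -0.1 3 0;0.1 0 0 2.3 0;0.1 0 0 1 0;0.1 0 0 0 0;0.1 0 0 0 0;1 0 0 0 0;1 0 0 0 0;1 0 0 0 0;1 0 0 0 0;1 0 0 0 0"

```text
t: 43.1
tcp_pos: [0.5894, 0.2333, 0.0909]
orientation: [2.351, 2.083, 0.001]
wrist_force: [-0.5, -1.6, 5.8]
width: 0.09
```

```bash
python3 - <<'E'
from h import *
go([.459,-.0085,.20],1.541)
go([.5892,.2329,.0912],np.pi/2-.12)
E
```

```text
shift [-25.57 -10.03 -10.92] turn -5.20 | tcp [0.5894 0.2333 0.0909] yaw 1.450 q7 0.50 F [-0.5279 -1.6265  5.8337] M [-0.2939  0.1849  0.0429] w 0.090 t 43.1
shift [-0.04 -0.01 -0.03] turn -0.03 | tcp [0.5894 0.2333 0.0909] yaw 1.450 q7 0.50 F [-0.5279 -1.6265  5.8337] M [-0.2939  0.1849  0.0429] w 0.090 t 43.1
```

Request:
play_rows --plan "1 0 0 -2 0;1 0 0 -4 0;1 0 0 -5 0;1 -5.1 -2 0 0;1 -5.1 -2 0 0;1 -5.1 -2 0 0;1 -5.1 -2 0 0;1 -5.2 -2 0 0;1 0 0 0 -5.2;1 0 0 0 0"

```text
t: 44.35
tcp_pos: [0.459, -0.0092, 0.2009]
orientation: [2.255, 2.186, 0.001]
wrist_force: [0.5, 0.8, -0.8]
width: 0.089
```

Request:
play_rows --plan "1 0 0 2 0;1 0 0 2 0;1 0 0 0 0;1 0 0 0 0;1 0 0 0 0"

```text
t: 44.98
tcp_pos: [0.4597, -0.0085, 0.161]
orientation: [2.253, 2.188, 0.002]
wrist_force: [-0.5, -0.2, -1.2]
width: 0.09
```

```bash
python3 - <<'E'
from h import *
go([.459,-.0085,.1085],1.541)
E
```

```text
shift [ 0.   -0.07  5.25] turn 0.02 | tcp [ 0.4597 -0.0085  0.161 ] yaw 1.541 q7 1.05 F [-0.5139 -0.2072 -1.1875] M [-0.0337 -0.0015 -0.0034] w 0.090 t 45.0
```

Request:
play_rows --plan "1 0 -0.05 1.5 0;1 0 0 1 0;1 0 0 1 0;1 0 0 0.7 0;1 0 0 0.5 0;1 0 0 0.4 0;1 0 0 0.1 0;1 0 0 0 0;1 0 0 0 0"

```text
t: 46.1
tcp_pos: [0.4587, -0.0088, 0.1085]
orientation: [2.254, 2.188, 0.001]
wrist_force: [-1.3, 0.2, 2.8]
width: 0.091
```

```bash
python3 - <<'E'
from h import *
go([.459,-.0085,.1085],1.541)
E
```

```text
shift [ 0.03  0.03 -0.  ] turn 0.02 | tcp [ 0.4587 -0.0088  0.1085] yaw 1.541 q7 0.96 F [-1.3252  0.1786  2.7524] M [0.0345 0.2772 0.006 ] w 0.091 t 46.1
```

Request:
play_rows --plan "1 0 0 0 5;1 0 0 0.03 5;1 0 0 0.03 5;1 0 0 0.03 5;1 0 0 0 0;1 0 0 0 0"

```text
t: 46.85
tcp_pos: [0.459, -0.0085, 0.1076]
orientation: [2.598, 1.766, 0.002]
wrist_force: [-1.5, 1.2, 5.9]
width: 0.091
```

```bash
python3 - <<'E'
from h import *
go([.459,-.0085,.1085],1.541)
E
```

```text
shift [ 0.01  0.   -0.09] turn -19.87 | tcp [ 0.459  -0.0085  0.1076] yaw 1.194 q7 0.66 F [-1.4588  1.2349  5.9299] M [0.3311 0.246  0.0964] w 0.091 t 46.9
```

Request:
play_rows --plan "1 0 0 0.03 4;1 0 0 0.03 4;1 0 0 0 0;1 0 0 0 0"

```text
t: 47.35
tcp_pos: [0.459, -0.0084, 0.107]
orientation: [2.715, 1.581, 0.002]
wrist_force: [-1.0, 1.6, 5.7]
width: 0.087
```

```bash
python3 - <<'E'
from h import *
go([.459,-.0085,.1085],1.541)
E
```

```text
shift [-0.    0.01 -0.15] turn -27.87 | tcp [ 0.459  -0.0084  0.107 ] yaw 1.055 q7 0.54 F [-0.9518  1.597   5.7207] M [0.4039 0.1829 0.0248] w 0.087 t 47.4
```

Request:
play_rows --plan "1 0 0 0.03 3;1 0 0 0.02 2;1 0 0 0 0;1 0 0 0 0"

```text
t: 47.85
tcp_pos: [0.4591, -0.0084, 0.1066]
orientation: [2.781, 1.461, 0.002]
wrist_force: [-1.4, 2.8, 6.6]
width: 0.088
```

```bash
python3 - <<'E'
from h import *
go([.459,-.0085,.1085],1.541)
E
```

```text
shift [-0.01  0.   -0.19] turn -32.87 | tcp [ 0.4591 -0.0084  0.1066] yaw 0.967 q7 0.46 F [-1.3733  2.7521  6.6198] M [0.4822 0.2737 0.0074] w 0.088 t 47.9
```

Free so far; turning on to 80° with checks.

Request:
play_rows --plan "1 0 0 0.03 4;1 0 0 0.03 4;1 0 0 0.03 4;1 0 0 0 0;1 0 0 0 0"

```text
t: 48.48
tcp_pos: [0.4591, -0.0082, 0.1057]
orientation: [-2.919, -1.162, -0.002]
wrist_force: [-1.3, 1.8, 7.8]
width: 0.089
```

```bash
python3 - <<'E'
from h import *
go([.459,-.0085,.1085],1.541)
E
```

```text
shift [-0.02  0.02 -0.28] turn -44.87 | tcp [ 0.4591 -0.0082  0.1057] yaw 0.758 q7 0.28 F [-1.314   1.7616  7.7846] M [ 0.6262  0.2772 -0.0262] w 0.089 t 48.5
```

Request:
play_rows --plan "1 0 0 0.03 5;1 0 0 0.03 5;1 0 0 0.03 5;1 0 0 0.03 5;1 0 0 0.03 5;1 0 0 0.03 5;1 0 0 0.03 5;1 0 0 0 0;1 0 0 0 0"

```text
t: 49.6
tcp_pos: [0.4594, -0.0081, 0.1035]
orientation: [-3.132, -0.232, -0.003]
wrist_force: [0.9, 4.6, 5.9]
width: 0.087
```

```bash
python3 - <<'E'
from h import *
go([.459,-.0085,.1085],1.541)
E
```

```text
shift [-0.04  0.04 -0.5 ] turn -79.82 | tcp [ 0.4594 -0.0081  0.1035] yaw 0.148 q7 -0.25 F [0.9194 4.5578 5.8529] M [ 1.2789 -0.3385 -0.001 ] w 0.087 t 49.6
```

Request:
play_rows --plan "1 0 0 -0.07 -10;1 0 0 -0.07 -10;1 0 0 -0.07 -10;1 0 0 -0.07 -10;1 0 0 -0.07 -10;1 0 0 -0.07 -10;1 0 0 -0.07 -10;1 0 0 -0.05 -10;1 0 0 -0.02 -10;1 0 0 0 -8"

```text
t: 50.85
tcp_pos: [0.4597, -0.0091, 0.109]
orientation: [1.875, 2.519, 0.003]
wrist_force: [2.1, 1.8, 5.5]
width: 0.087
```

Request:
play_rows --plan "1 0 0 0 0;1 0 0 0 0"

```text
t: 51.1
tcp_pos: [0.4595, -0.0091, 0.109]
orientation: [1.882, 2.514, 0.002]
wrist_force: [3.1, 2.2, 3.4]
width: 0.088
```

```bash
python3 - <<'E'
from h import *
go([.459,-.0085,.1085],1.541)
E
```

```text
shift [ 0.07 -0.03  0.05] turn 18.05 | tcp [ 0.4595 -0.0091  0.109 ] yaw 1.856 q7 1.23 F [3.0897 2.2338 3.3954] M [ 0.4028 -0.7465 -0.0693] w 0.088 t 51.1
```

Request:
play_rows --plan "1 0 0 0 -3;1 0 0 0 -3;1 0 0 0 0;1 0 0 0 0"

```text
t: 51.6
tcp_pos: [0.4596, -0.009, 0.1092]
orientation: [1.748, 2.608, 0.002]
wrist_force: [2.6, 0.7, 6.7]
width: 0.091
```

```bash
python3 - <<'E'
from h import *
go([.459,-.0085,.1085],1.541)
E
```

```text
shift [ 0.07 -0.04  0.07] turn 24.04 | tcp [ 0.4596 -0.009   0.1092] yaw 1.961 q7 1.32 F [2.5771 0.7491 6.7327] M [ 0.4194 -0.6655 -0.053 ] w 0.091 t 51.6
```

Request:
play_rows --plan "1 0 0 -0.03 -2;1 0 0 0 -2;1 0 0 0 0;1 0 0 0 0"

```text
t: 52.1
tcp_pos: [0.4593, -0.009, 0.1093]
orientation: [1.656, 2.668, 0.001]
wrist_force: [2.9, 1.4, 5.5]
width: 0.088
```

```bash
python3 - <<'E'
from h import *
go([.459,-.0085,.1085],1.541)
E
```

```text
shift [ 0.06 -0.01  0.08] turn 28.06 | tcp [ 0.4593 -0.009   0.1093] yaw 2.031 q7 1.38 F [2.8561 1.3757 5.475 ] M [ 0.3023 -0.9826 -0.1794] w 0.088 t 52.1
```

Request:
play_rows --plan "1 0 0 0 7;1 0 0 0 7;1 0 0 0 7;1 0 0 0 0;1 0 0 -0.5 0;1 0 0 -0.5 0;1 0 0 0 0;1 0 0 0 0"

```text
t: 53.1
tcp_pos: [0.4582, -0.0092, 0.1189]
orientation: [-2.116, -2.322, 0.001]
wrist_force: [-0.0, 0.2, -2.1]
width: 0.088
```

```bash
python3 - <<'E'
from h import *
go([.505,-.275,.20],1.722)
E
```

```text
shift [-26.9    2.2   -8.11] turn -3.36 | tcp [ 0.4582 -0.0092  0.1189] yaw 1.663 q7 1.08 F [-0.0302  0.1655 -2.1085] M [ 0.0096 -0.0122  0.0565] w 0.088 t 53.1
```

Request:
play_rows --plan "1 0 0 -4 0;1 0 0 -4.1 0;1 -4.5 0.5 0 0;1 -4.5 0.5 0 0;1 -4.5 0.5 0 0;1 -4.5 0.5 0 0;1 -4.5 0.6 0 0;1 -4.4 0.6 0 -3.4;1 0 0 0 0;1 0 0 0 0"

```text
t: 54.35
tcp_pos: [0.5149, -0.2732, 0.1995]
orientation: [-2.046, -2.383, -0.0]
wrist_force: [-0.5, 0.2, -0.8]
width: 0.088
```

```bash
python3 - <<'E'
from h import *
go([.515,-.275,.105],1.722)
E
```

```text
shift [-0.19 -0.01  9.45] turn 0.04 | tcp [ 0.5149 -0.2732  0.1995] yaw 1.723 q7 1.72 F [-0.5353  0.1895 -0.7586] M [ 0.034  -0.0222  0.0408] w 0.088 t 54.4
```

Request:
play_rows --plan "1 0 0 4 0;1 0 0 3 0;1 0 0 2.4 0;1 0 0 0 0;1 0 0 0 0;0.4 0 0 0 0;0.4 0 0 0 0;0.4 0 0 -2 0;0.4 0 0 -4 0;0.4 0 0 -5 0"

```text
t: 55.6
tcp_pos: [0.5149, -0.2735, 0.2181]
orientation: [-2.046, -2.384, -0.0]
wrist_force: [0.6, -0.1, -0.3]
width: 0.304
```

Request:
play_rows --plan "0.1 5.4 0.4 -0.5 3;0.1 5.4 0.5 0 3;0.1 5.4 0.6 0 3;0.1 5.4 0.7 0 0;0.1 5.4 0.7 0 0;0.1 5.4 0.7 0 0;0.1 5.4 0.7 0 0;0.1 5.4 0.7 0 0;0.1 5.4 0.7 0 0;0.1 5.4 0.7 0 0"

```text
t: 56.85
tcp_pos: [0.5654, 0.2683, 0.2228]
orientation: [2.227, 2.215, 0.002]
wrist_force: [0.2, 0.4, -0.8]
width: 0.45
```

```bash
python3 - <<'E'
from h import *
go([.5721,.3058,.15],np.pi/2)
snap("top","t11.png",(350,140,450,220),5)
E
```

```text
shift [3.75 0.64 7.28] turn -0.31 | tcp [0.5654 0.2683 0.2228] yaw 1.565 q7 0.63 F [ 0.2452  0.3612 -0.7764] M [-0.0194 -0.0334  0.0085] w 0.450 t 56.9
```

View pics/t11.png

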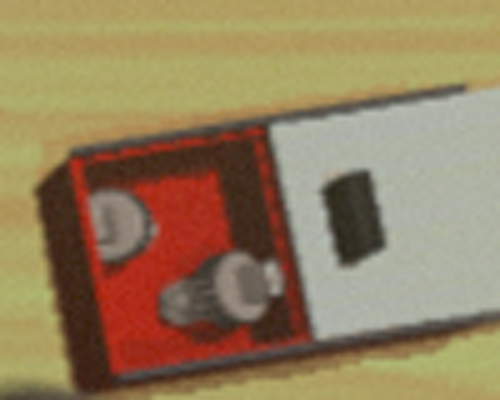

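Both sound screws are inside the front compartment. Last, the BR screw.

Request:
play_rows --plan "0.1 3.5 0.6 4 0;0.1 0 0 3 0;0.1 0 0 0 0;0.1 0 0 0 0;0.1 0 0 0 0;0.1 0 0 0 0"

```text
t: 57.65
tcp_pos: [0.5718, 0.3013, 0.1523]
orientation: [2.227, 2.214, 0.003]
wrist_force: [0.1, -0.5, 0.3]
width: 0.45
```

```bash
python3 - <<'E'
from h import *
go([.5721,.3058,.0912],np.pi/2)
E
```

```text
shift [0.45 0.02 6.11] turn -0.33 | tcp [0.5718 0.3013 0.1523] yaw 1.565 q7 0.54 F [ 0.1496 -0.4501  0.2832] M [-0.0349 -0.0265  0.0709] w 0.450 t 57.6
```

Request:
play_rows --plan "0.1 0.45 0 3 -0.3;0.1 0 0 2.1 0;0.1 0 0 1 0;0.1 0 0 0 0;0.1 0 0 0 0;1 0 0 0 0;1 0 0 0 0;1 0 0 0 0;1 0 0 0 0;1 0 0 0 0"

```text
t: 58.9
tcp_pos: [0.5716, 0.3062, 0.0908]
orientation: [2.221, 2.221, 0.002]
wrist_force: [-0.5, -0.9, 5.6]
width: 0.089
```

```bash
python3 - <<'E'
from h import *
go([.459,-.0085,.20],1.541)
go([.5721,.3058,.0912],np.pi/2)
E
```

```text
shift [-31.46 -11.25 -10.94] turn 1.71 | tcp [0.5716 0.3062 0.0908] yaw 1.571 q7 0.50 F [-0.4793 -0.9055  5.641 ] M [-0.2256  0.142   0.0425] w 0.089 t 58.9
shift [-0.04  0.05 -0.04] turn 0.00 | tcp [0.5716 0.3062 0.0908] yaw 1.571 q7 0.50 F [-0.4793 -0.9055  5.641 ] M [-0.2256  0.142   0.0425] w 0.089 t 58.9
```

Request:
play_rows --plan "1 0 0 -2 0;1 0 0 -4 0;1 0 0 -5 0;1 -5.2 -1.9 0 0;1 -5.2 -1.9 0 0;1 -5.2 -1.9 0 0;1 -5.2 -1.9 0 0;1 -5.3 -1.8 0 0;1 -5.3 -1.9 0 0;1 0 0 0 1.7"

```text
t: 60.15
tcp_pos: [0.4564, -0.0134, 0.1999]
orientation: [2.264, 2.177, -0.006]
wrist_force: [0.2, 0.7, -0.9]
width: 0.088
```

Request:
play_rows --plan "1 0 0 2 0;1 0 0 2 0;1 0 0 0 0;1 0 0 0 0;1 0 0 0 0"

```text
t: 60.78
tcp_pos: [0.4589, -0.0077, 0.1609]
orientation: [2.253, 2.188, 0.002]
wrist_force: [0.7, 1.3, -0.8]
width: 0.088
```

```bash
python3 - <<'E'
from h import *
go([.459,-.0085,.1085],1.541)
E
```

```text
shift [-0.08  0.01  5.24] turn 0.04 | tcp [ 0.4589 -0.0077  0.1609] yaw 1.542 q7 1.04 F [ 0.7221  1.2668 -0.8491] M [-0.0275 -0.0026  0.0266] w 0.088 t 60.8
```

Request:
play_rows --plan "1 -0.05 0 1.5 0;1 0 0 1 0;1 0 0 1 0;1 0 0 0.7 0;1 0 0 0.5 0;1 0 0 0.4 0;1 0 0 0.1 0;1 0 0 0 0;1 0 0 0 0"

```text
t: 61.9
tcp_pos: [0.4586, -0.0086, 0.1085]
orientation: [2.253, 2.188, 0.001]
wrist_force: [-1.5, 0.4, 5.5]
width: 0.087
```

```bash
python3 - <<'E'
from h import *
go([.459,-.0085,.1085],1.541)
E
```

```text
shift [ 0.01  0.04 -0.  ] turn 0.01 | tcp [ 0.4586 -0.0086  0.1085] yaw 1.541 q7 0.95 F [-1.502   0.3959  5.4812] M [ 0.0283  0.3452 -0.0012] w 0.087 t 61.9
```

Request:
play_rows --plan "1 0 0 0 5;1 0 0 0.03 5;1 0 0 0.03 5;1 0 0 0.03 5;1 0 0 0 0;1 0 0 0 0"

```text
t: 62.65
tcp_pos: [0.4588, -0.0082, 0.1075]
orientation: [2.597, 1.767, 0.002]
wrist_force: [-0.9, 1.5, 5.3]
width: 0.088
```

```bash
python3 - <<'E'
from h import *
go([.459,-.0085,.1085],1.541)
E
```

```text
shift [-0.02  0.03 -0.1 ] turn -19.85 | tcp [ 0.4588 -0.0082  0.1075] yaw 1.195 q7 0.65 F [-0.8772  1.4797  5.251 ] M [0.3241 0.2773 0.0153] w 0.088 t 62.6
```

Request:
play_rows --plan "1 0 0 0.03 4;1 0 0 0.03 4;1 0 0 0 0;1 0 0 0 0"

```text
t: 63.15
tcp_pos: [0.4588, -0.0081, 0.107]
orientation: [2.714, 1.581, 0.002]
wrist_force: [-0.2, 1.0, 6.0]
width: 0.089
```

```bash
python3 - <<'E'
from h import *
go([.459,-.0085,.1085],1.541)
E
```

```text
shift [-0.02  0.04 -0.15] turn -27.85 | tcp [ 0.4588 -0.0081  0.107 ] yaw 1.055 q7 0.53 F [-0.2301  1.0378  5.9867] M [ 0.4294  0.2382 -0.0234] w 0.089 t 63.1
```

Request:
play_rows --plan "1 0 0 0.03 3;1 0 0 0.02 2;1 0 0 0 0;1 0 0 0 0"

```text
t: 63.65
tcp_pos: [0.4589, -0.008, 0.1066]
orientation: [2.781, 1.461, 0.002]
wrist_force: [-0.9, 1.9, 7.5]
width: 0.086
```

```bash
python3 - <<'E'
from h import *
go([.459,-.0085,.1085],1.541)
E
```

```text
shift [-0.03  0.04 -0.19] turn -32.85 | tcp [ 0.4589 -0.008   0.1066] yaw 0.968 q7 0.45 F [-0.8889  1.9364  7.516 ] M [ 0.487   0.2969 -0.0346] w 0.086 t 63.6
```

Request:
play_rows --plan "1 0 0 0.03 4;1 0 0 0.03 4;1 0 0 0.03 4;1 0 0 0 0;1 0 0 0 0"

```text
t: 64.28
tcp_pos: [0.459, -0.0078, 0.1057]
orientation: [-2.918, -1.163, -0.003]
wrist_force: [-1.1, 2.0, 7.4]
width: 0.089
```

```bash
python3 - <<'E'
from h import *
go([.459,-.0085,.1085],1.541)
E
```

```text
shift [-0.04  0.05 -0.28] turn -44.83 | tcp [ 0.459  -0.0078  0.1057] yaw 0.758 q7 0.27 F [-1.0982  2.0021  7.3942] M [ 0.5481  0.2762 -0.0215] w 0.089 t 64.3
```

Request:
play_rows --plan "1 0 0 0.03 5;1 0 0 0.03 5;1 0 0 0.03 5;1 0 0 0.03 5;1 0 0 0.03 5;1 0 0 0.03 5;1 0 0 0.03 5;1 0 0 0 0;1 0 0 0 0"

```text
t: 65.4
tcp_pos: [0.4594, -0.0077, 0.1035]
orientation: [-3.132, -0.233, -0.004]
wrist_force: [1.5, 3.5, 4.9]
width: 0.088
```

```bash
python3 - <<'E'
from h import *
go([.459,-.0085,.1085],1.541)
E
```

```text
shift [-0.05  0.07 -0.5 ] turn -79.79 | tcp [ 0.4594 -0.0077  0.1035] yaw 0.148 q7 -0.26 F [1.4503 3.5348 4.874 ] M [ 1.1328 -0.3783  0.0395] w 0.088 t 65.4
```

Sound too. Winding back to the stop.

Request:
play_rows --plan "1 0 0 -0.07 -10;1 0 0 -0.07 -10;1 0 0 -0.07 -10;1 0 0 -0.07 -10;1 0 0 -0.07 -10;1 0 0 -0.07 -10;1 0 0 -0.07 -10;1 0 0 -0.05 -10;1 0 0 -0.03 -10;1 0 0 -0.01 -10"

```text
t: 66.65
tcp_pos: [0.4588, -0.0093, 0.109]
orientation: [1.829, 2.553, 0.001]
wrist_force: [0.1, -1.2, 5.3]
width: 0.085
```

Request:
play_rows --plan "1 0 0 0 -2;1 0 0 0 -2;1 0 0 0 0;1 0 0 0 0"

```text
t: 67.15
tcp_pos: [0.4589, -0.0094, 0.1091]
orientation: [1.747, 2.609, 0.0]
wrist_force: [-0.5, -0.5, 4.7]
width: 0.088
```

```bash
python3 - <<'E'
from h import *
go([.459,-.0085,.1085],1.541)
E
```

```text
shift [0.08 0.04 0.06] turn 24.09 | tcp [ 0.4589 -0.0094  0.1091] yaw 1.961 q7 1.31 F [-0.5304 -0.5104  4.7129] M [-0.004  -0.2993 -0.1011] w 0.088 t 67.2
```

Request:
play_rows --plan "1 0 0 -0.02 -2;1 0 0 0 -2;1 0 0 0 0;1 0 0 0 0"

```text
t: 67.65
tcp_pos: [0.4586, -0.0093, 0.1091]
orientation: [1.656, 2.669, -0.0]
wrist_force: [2.0, -0.4, 4.9]
width: 0.085
```

```bash
python3 - <<'E'
from h import *
go([.459,-.0085,.1085],1.541)
E
```

```text
shift [0.05 0.07 0.06] turn 28.06 | tcp [ 0.4586 -0.0093  0.1091] yaw 2.031 q7 1.37 F [ 1.9905 -0.4215  4.9491] M [-0.4053 -0.5732 -0.2023] w 0.085 t 67.7
```

Request:
play_rows --plan "1 0 0 0 6;1 0 0 0 6;1 0 0 0 7;1 0 0 0 0;1 0 0 -0.5 0;1 0 0 -0.5 0;1 0 0 0 0;1 0 0 0 0"

```text
t: 68.65
tcp_pos: [0.4581, -0.0088, 0.1189]
orientation: [-2.075, -2.359, 0.0]
wrist_force: [-0.4, -0.2, -1.6]
width: 0.087
```

```bash
python3 - <<'E'
from h import *
go([.4916,-.2782,.20],1.722)
c=cal("t11.png");
for x,y,z in((125,225,.06),(180,300,.03),(240,285,.05)): print(w((350+x/5,140+y/5),z,c))
E
```

```text
shift [-27.15  -0.11  -8.1 ] turn -1.35 | tcp [ 0.4581 -0.0088  0.1189] yaw 1.698 q7 1.10 F [-0.4289 -0.195  -1.5513] M [-0.0014  0.0225  0.0436] w 0.087 t 68.7
[ 0.5107 -0.2534  0.06  ]
[ 0.4757 -0.2872  0.03  ]
[ 0.4804 -0.3132  0.05  ]
```

```bash
python3 - <<'E'
from h import *
c=cal("t11.png");print(w((350+203/5,140+200/5),.06,c));p=w((350+203/5,140+200/5),.06,c)
go([p[0],p[1],.20],1.722)
E
```

```text
[ 0.5232 -0.2939  0.06  ]
shift [-29.11   2.83  -8.1 ] turn -1.35 | tcp [ 0.4581 -0.0088  0.1189] yaw 1.698 q7 1.10 F [-0.4289 -0.195  -1.5513] M [-0.0014  0.0225  0.0436] w 0.087 t 68.7
```

Request:
play_rows --plan "1 0 0 -4 0;1 0 0 -4.1 0;1 -4.9 0.4 0 0;1 -4.9 0.4 0 0;1 -4.9 0.5 0 0;1 -4.9 0.5 0 0;1 -4.8 0.5 0 0;1 -4.7 0.5 0 -1.4;1 0 0 0 0;1 0 0 0 0"

```text
t: 69.9
tcp_pos: [0.5227, -0.293, 0.1995]
orientation: [-2.045, -2.383, -0.001]
wrist_force: [0.2, 1.1, -1.6]
width: 0.087
```

```bash
python3 - <<'E'
from h import *
go([.522,-.293,.105],1.722)
E
```

```text
shift [-0.   -0.07  9.45] turn 0.06 | tcp [ 0.5227 -0.293   0.1995] yaw 1.723 q7 1.74 F [ 0.2416  1.0926 -1.6138] M [ 0.0264 -0.0125  0.0461] w 0.087 t 69.9
```

Request:
play_rows --plan "1 0 0 4 0;1 0 0 2 0;1 0 0 2 0;1 0 0 1.4 0;1 0 0 0 0;0.4 0 0 0 0;0.4 0 0 0 0;0.4 0 0 -2 0;0.4 0 0 -4 0;0.4 0 0 -5 0"

```text
t: 71.15
tcp_pos: [0.5228, -0.2935, 0.2183]
orientation: [-2.046, -2.384, -0.0]
wrist_force: [0.5, -1.2, 0.3]
width: 0.298
```

Request:
play_rows --plan "0.1 5.4 0.3 -1.5 2;0.1 5.4 0.3 -1.5 2;0.1 5.4 0.3 0 2;0.1 5.4 0.3 0 0;0.1 5.4 0 0 0;0.1 0 0 0 0;0.1 0 0 0 0;0.1 0 0 0 0"

```text
t: 72.15
tcp_pos: [0.5111, -0.0253, 0.2464]
orientation: [2.171, 2.27, -0.0]
wrist_force: [0.5, -0.3, -0.3]
width: 0.449
```

```bash
python3 - <<'E'
from h import *
go([.44,-.01,.25],1.563)
E
```

```text
shift [ 1.85 -7.04 -0.37] turn 3.02 | tcp [ 0.5111 -0.0253  0.2464] yaw 1.616 q7 1.23 F [ 0.4573 -0.2827 -0.3027] M [-0.0201  0.0326 -0.0015] w 0.449 t 72.2
```

Request:
play_rows --plan "0.1 1.6 -4 2 0;0.1 0 -3 2 0;0.1 0 0 0 0;0.1 0 0 0 0;0.1 0 0 0 0"

```text
t: 72.78
tcp_pos: [0.4416, -0.0114, 0.2067]
orientation: [2.169, 2.271, 0.003]
wrist_force: [-0.6, 0.1, 0.3]
width: 0.452
```

```bash
python3 - <<'E'
from h import *
snap("wrist","w12.png",None,1);go([.44,.0,.25])
c=cal("w12.png");print(pj([.459,-.0083,.062],c))
E
```

```text
shift [ 1.13 -0.08 -4.34] | tcp [ 0.4414 -0.0113  0.2066] yaw 1.617 q7 1.21 F [-0.8997  0.5415  0.6066] M [ 0.0397 -0.0095 -0.0041] w 0.455 t 72.8
[260.6649 201.7   ]
```

Request:
play_rows --plan "0.1 5 3 -3 0;0.1 5 3 -3 0;0.1 5 3 -1 0;0.1 5 3 0 0;0.1 5 3 0 0;0.1 5 0 0 0;0.1 0 0 0 0;0.1 0 0 0 0;0.1 0 0 0 0"

```text
t: 73.95
tcp_pos: [0.5741, 0.2891, 0.2731]
orientation: [2.171, 2.27, -0.001]
wrist_force: [0.2, -0.5, -0.2]
width: 0.449
```

```bash
python3 - <<'E'
from h import *
snap("top","t12.png",None,1)
c=cal("w12.png");a=cv2.imread("pics/w12.png");t=cv2.imread("pics/t12.png")
o=np.zeros((600,800,3),np.uint8)
u,v=pj([.459,-.0083,.062],c).astype(int)
g=a[max(v-30,0):v+30,u-35:u+35];g=cv2.resize(g,None,fx=4.2,fy=4.2,interpolation=cv2.INTER_CUBIC);o[:g.shape[0],:g.shape[1]]=cv2.convertScaleAbs(g,alpha=1.4)
s=cv2.resize(t[145:225,350:460],None,fx=4.5,fy=4.3,interpolation=cv2.INTER_CUBIC);o[:s.shape[0],300:300+s.shape[1]]=s[:,:500]
s=cv2.resize(t[90:240,80:350],None,fx=1.6,fy=1.6,interpolation=cv2.INTER_CUBIC);o[355:355+s.shape[0],:s.shape[1]]=s
cv2.imwrite("pics/c12.png",o)
E
```

```text
(no output)
```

View pics/c12.png

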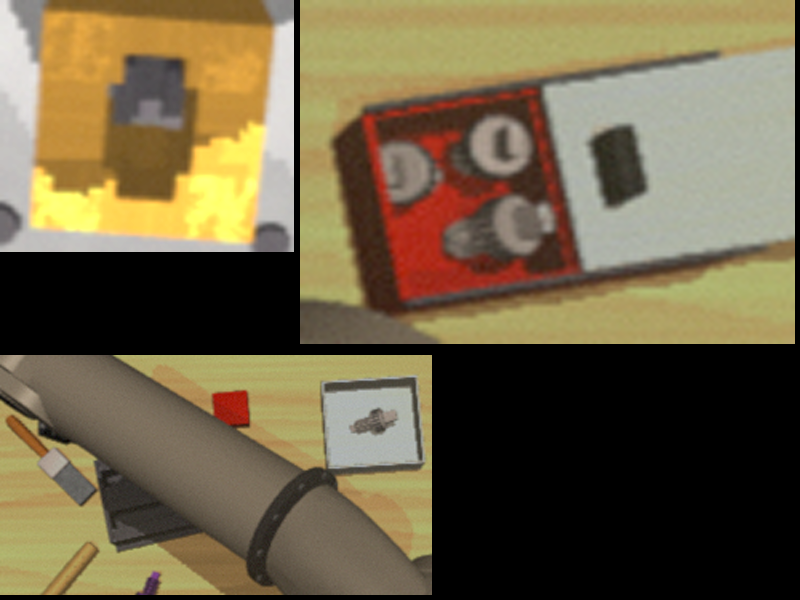

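Three screws are in the front compartment, one is in the tray, and the gate edge is over the divider. One last close look straight down the gauge hole will check that the core is wound back.

```bash
python3 - <<'E'
from h import *
go([.527,-.0083,.12],1.541)
E
```

```text
shift [-29.48  -6.04  15.34] turn 4.27 | tcp [0.5741 0.289  0.2732] yaw 1.616 q7 0.67 F [-0.2431  0.3186 -0.5545] M [ 0.0015  0.0403 -0.0098] w 0.451 t 74.0
```

Request:
play_rows --plan "0.6 -4.9 -1 0 0;0.6 -4.9 -1 0 0;0.6 -4.9 -1 0 0;0.6 -4.9 -1 0 0;0.6 -4.9 -1 0 0;0.6 -5 -1 3 4.3;0.6 0 0 5 0;0.6 0 0 5 0;0.6 0 0 2 0;0.6 0 0 0 0"

```text
t: 75.25
tcp_pos: [0.5269, -0.007, 0.1229]
orientation: [-2.252, -2.189, 0.002]
wrist_force: [-0.0, 0.8, 0.5]
width: 0.2
```

Request:
play_rows --plan "0.6 0 0 0 0;0.6 0 0 0 0;0.6 0 0 0 0"

```text
t: 75.62
tcp_pos: [0.5279, -0.0067, 0.1242]
orientation: [2.251, 2.189, 0.002]
wrist_force: [0.0, 0.5, 0.0]
width: 0.197
```

```bash
python3 - <<'E'
from h import *
snap("wrist","w13.png",None,1);go([.527,-.0083,.12],1.541)
c=cal("w13.png");a=cv2.imread("pics/w13.png");u,v=pj([.459,-.0083,.045],c).astype(int);print(u,v)
def rect(im,c,k,z):
    P=[[.459+dx,-.0083+dy,z] for dx,dy in((-.02,-.02),(-.02,.02),(.02,.02),(.02,-.02))]
    return cv2.warpPerspective(im,cv2.getPerspectiveTransform(np.float32([pj(p,c)*k for p in P]),np.float32([[0,0],[400,0],[400,400],[0,400]])),(400,400),flags=cv2.INTER_CUBIC)
o=np.hstack([cv2.convertScaleAbs(rect(a,c,1,.03),alpha=2.0),cv2.convertScaleAbs(rect(cv2.imread("pics/w4.png"),cal("w4.png"),1.5625,.03),alpha=2.0)])
cv2.imwrite("pics/c13.png",o)
E
```

```text
shift [-0.16 -0.07  0.39] turn 0.11 | tcp [ 0.5277 -0.0067  0.1239] yaw 1.543 q7 0.95 F [-0.1905  0.3362 -0.177 ] M [ 0.0055  0.0101 -0.0247] w 0.201 t 75.7
252 100
```

View pics/c13.png

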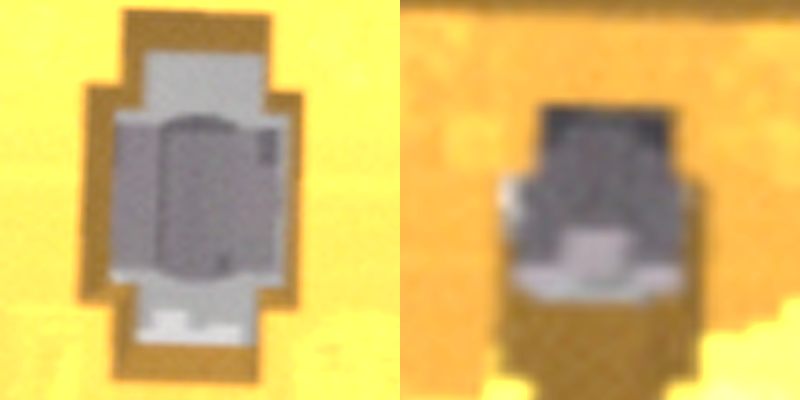

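The core slot edges (about x 158 and 235) run parallel to the flutes, so the gauge is wound back and empty. I'll back off and hand in.

Request:
play_rows --plan "0.6 0 0 -4 0;0.6 0 0 -5 0;0.6 0 0 -5 0;0.6 0 0 -2 0;0.6 0 0 0 0;0.6 0 0 0 0;0.6 0 0 0 0;0.6 0 0 0 0"

```text
t: 76.68
tcp_pos: [0.5269, -0.0067, 0.2822]
orientation: [-2.251, -2.19, 0.001]
wrist_force: [-0.0, 0.5, 1.3]
width: 0.196
```

```bash
python3 -c "
from h import *
go([.527,-.0083,.12],1.541);print(env.close_job())"
```

```text
shift [-0.16  0.04 16.22] turn 0.13 | tcp [ 0.5269 -0.0067  0.2822] yaw 1.543 q7 1.14 F [-0.0062  0.4941  1.2923] M [-0.0199  0.0868  0.0136] w 0.196 t 76.7
the job is handed in; nothing more can be done
None
```

I pulled the gate open by about 0.100 m, then tried all four screws in the gauge and sorted them; the job was handed in at 76.7 s.

- **Sorting:** Three screws turned freely through about 80° and ran down roughly 5 mm, so they went into the front compartment. One locked at about 30°, with torque rising past 0.5 N m, so it went into the scrap tray. The tray had been knocked about 35 mm aside, so I measured its new position before dropping the screw in.
- **Last checks:** The pictures show three screws in the front compartment, one in the tray and the gate edge over the divider. The gauge is empty and its slot lies in line with the flutes to within about 2°.
- **Small disagreement:** Winding back took about 25–28° past the start to reach the stop, more than half the stated 0.3 rad of play. I wound to the felt stop each time. The two screws tried after the binding one seated at the usual height.
- **Not checked:** In the last overhead picture the arm hid part of the bench, so I did not see all the other tools again. I never went near them.

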